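Put the marker away in the swing-out pen tray

TASK

Put the red-capped marker away: swing the pen tray fully out from under the white desk organiser by its orange-topped post, lay the marker along the tray in its two V-shaped rests, letting it settle in both before you let go of it, then swing the tray fully back in with the marker still lying in the rests. Do not disturb the eraser, the phone or the sticky-note block on the organiser.

Things in the scene. Friction and masses are not known exactly. Their poses are not given: they have to be found in the camera images.
- organiser: White desk organiser fixed to the desk: a low shelf 84 mm deep (x) and 229 mm long (y), its top 50 mm above the desk and its underside 44 mm, carried by a back wall (+x side) and a left end wall (+y end); front (-x) and right end (-y) are open. Origin on the desk; the shelf spans x -42 to 42 mm and y -102 to 127 mm in its frame.
- tray (a joint): Angle of the wooden pen tray, 50 mm wide, top 9 mm above the desk, on an upright pin under the shelf's left end (x 0, y 85 mm in the organiser's frame). 0: fully in, along the organiser's -y; grows as the free end swings out to the organiser's front (-x; clockwise from above); 1.55 rad: fully out, at its stop. It stays where it is left; about 1 N at the post moves it.
- pivot (a point): Point on the tray's pivot axis, 9 mm above the desk. Axes as cradle.
- knob (a point): Centre of the top of the upright post on the tray's free end, 55 mm above the desk and 225 mm from the pivot axis: bare metal, 14 mm across from 9 to 47 mm above the desk, with an orange cap 17 mm across on top. With the tray in, it stands 38 mm beyond the shelf's right end. Push it or take it from above.
- cradle (a point): Where the middle of the marker's axis lies when it rests in the tray: on the tray's centre line, 120 mm from the pivot axis, 28 mm above the desk. Axes turn with the tray: -y runs from the pivot to the free end, x across, z up. The two V rests stand 50 mm either side of it along y; between them is only the flat tray top, 9 mm above the desk, so fingers have room there.
- rest (a point): Lowest point of the notch of the V rest nearer the post, 15 mm above the desk, 170 mm from the pivot axis; its twin stands 70 mm from the pivot axis. Grey 90 degree notches, 18 mm long, about 28 mm wide at the mouth, rims about 29 mm above the desk. Axes as cradle.
- marker: White marker pen with a red cap, 135 mm long, about 16 mm thick, 16 to 30 g, lying loose on the mat. Its y axis runs along its length; origin on the underside of its middle (turns with it as it rolls).
- marker_mid (a point): Middle of the marker, on its axis, 8 mm above the mat at the start. Axes as marker. The marker may lie in the rests either way round.
- sticky_block: Block of pink and yellow sticky notes, 77x77x20 mm, lying loose on the organiser's shelf, top 70 mm above the desk. Origin under its middle. Leave it alone.
- eraser: Blue and white eraser, 46x23x13 mm, loose on the mat. Origin under its middle. Leave it alone.
- smartphone: Black phone, 146x71x8 mm, loose on the mat. Origin under its middle. Leave it alone.

How it is judged (in metres and radians):
On the way, in this order (a step that is already met when the one before it is completed fails the run):
1. the tray has been swung fully out (joint above 1.35 rad) (value of joint tray above 1.35 rad), for 0.2 s.
2. the marker lies in both V rests, its weight on them, while the fingers still hold it (x of marker_mid in the frame of cradle between -0.005 and 0.005 m and y of marker_mid in the frame of cradle between -0.022 and 0.022 m and z of marker_mid in the frame of cradle between -0.005 and 0.005 m and angle between the y axis of marker and the y axis of cradle, either way round below 0.1 rad and contact force between the fingers and marker above 0.3 N and contact force between marker and organiser above 0.05 N), for 0.2 s.
3. the marker lies released in the rests of the tray (x of marker_mid in the frame of cradle between -0.005 and 0.005 m and y of marker_mid in the frame of cradle between -0.022 and 0.022 m and z of marker_mid in the frame of cradle between -0.005 and 0.005 m and angle between the y axis of marker and the y axis of cradle, either way round below 0.1 rad and contact force between the fingers and marker below 0.05 N), for 0.2 s.
At the end, for the whole second after the job is handed in: The tray is swung back in to within 0.08 rad of its closed stop, and the marker lies released and at rest in both V rests: its middle within 5 mm sideways and in height and 22 mm lengthways of the cradle point, its length within 0.1 rad of the tray's (all of step 3 and value of joint tray below 0.08 rad and linear speed of marker below 0.02 m/s); the robot touches nothing.
It fails at once if the blue eraser is moved by more than 25 mm from where it stood (distance of eraser from where it was at the start of the episode above 0.025 m).
It fails at once if the phone is moved by more than 25 mm from where it stood (distance of smartphone from where it was at the start of the episode above 0.025 m).
It fails at once if the sticky-note block is moved by more than 25 mm from where it stood (distance of sticky_block from where it was at the start of the episode above 0.025 m).
It also fails if it takes over 72 s, if anything falls off the work surface, if the arm or the gripper's body presses on something with over 40 N, if the wrist force passes 120 N, or if a joint passes its speed limit or range.

ROBOT

A 6-joint arm with a two-finger parallel gripper is mounted at the origin on a cart in front of the work surface, level with it; the furniture and walls round the work are solid. World frame = base frame: x ahead of the robot, y to its left, z up, the work surface at z = 0. Lengths are in mm, angles in rad, forces in N, time in s.
With the tool pointing down it reaches from about 275 to 750 mm from the base axis. Payload 10.2 kg.
Tool frame: the origin (TCP) lies midway between the tips of the shut fingers; the grasp point (between the pads) lies 19 mm behind it; z points along the fingers, y is the direction in which the jaws open and shut (so a half turn about z gives the same grasp; the last joint's range is limited). The gripper opens to 85 mm and grips with 20 to 120 N. Pads are 22 mm wide; open, the fingers measure 114 mm over their backs; the gripper's body (76 mm by 85 mm) begins 54 mm behind the grasp point. The pads swing forward as they close: fully open they stand 13 mm farther back than shut.
Start: joints at [-1.344, 0.313, 1.498, -0, 1.331, -0.223], TCP at [228.251, -472.792, 206.294] pointing down, gripper open.
Joint ranges: [-2.94, 2.94], [-0.97, 2.17], [0.19, 2.56], [-1.23, 4.37], [0.02, 3.11], [-2.88, 2.88]. Speed limits (rad/s): [2.39, 2.39, 3.01, 3.14, 3.14, 3.14].

INTERFACE

Orientations are given as a unit quaternion [w, x, y, z].
In Python, from rig import ctrl gives the robot as it stands.
- The arm moves only by the tool carry_out, never from a script. Its argument "plan" is a list of rows, each a list of 3 entries, a list of its own where there are three numbers: the finger opening in mm, from 0 to 85.4, then the shift along the tool's x, y, z in mm, then the turn, a rotation vector about the tool's x, y, z in units of 6 degrees (1.0 is 6 degrees). In form: [[grip, [x, y, z], [ax, ay, az]], ...]. A call has 1 to 20 rows; each row shifts and turns the commanded pose from where the row before left it, along the tool's axes as they then stand; what a row does not reach is not made up. A row lasts 1/12 s, in which the tool goes at most 41.7 mm and 7.16 degrees, less where a joint would pass 70% of its speed; a pose out of reach is approached as far as the arm can. A call with a gripper value outside its range is refused whole. The fingers move at their own pace and stop on an object; "grip_force" is the grip in N (left out, the last holds). Time passes only in rows, so rows that do not move let the fingers close. It gives the time, the measured TCP pose, the force and the opening at its end, in the units of the state.
- ctrl.sense(): the state, without advancing time (a new reading comes with each control period).
- ctrl.capture(name): name is "scene" or "top" or "wrist"; returns a dict with "color" (420x560x3 uint8, blue, green, red), "range_z" (420x560 float32, mm along the optical axis (not along the pixel's ray), 0 where there is no reading), "fx", "fy", "cx", "cy" (pixels), "dist_coeffs" ([k1, k2, p1, p2, k3] as OpenCV has them; the pictures are not rectified), "cam_to_world" (4x4, takes a point from camera to world coordinates); the wrist camera has in their place "tool_from_camera" (4x4, takes a point from camera to tool coordinates, whose origin is the TCP and whose axes are the flange's). Camera axes: x right, y up, looking along -z (the intrinsics and any distortion apply to the point x, -y, -z); pixel columns grow to the right and rows downward; lengths in mm; the calibration is good to about 2 mm. A picture is of the moment at which its call begins: read the wrist's pose just before it.
- ctrl.finish_job(): hands the job in, once; it reports no verdict.
The state is a dict: "time_s": time; "joints": joint angles; "dq": joint speeds; "tau": joint torques, N m; "eef_pos": TCP position; "ee_rot": TCP orientation; "force": force on the tool from outside, world axes, zero at the start; "wrist_torque": the same for the moment, N m; "grip_width": opening from 0.0 (shut) to 1.0 (fully open).
Only numpy, scipy, OpenCV 4.12 (cv2) and the standard library are available. Lean on these libraries where they do the work, as an engineer would, in place of code of your own. Each camera call takes 0.05 s, during which the arm holds its last target.

## Working session

There is one attempt and no reset: what is moved stays moved. The work goes in short steps, Python scripts to look and compute and a tool call to move; the robot and the scene stay as the last step left them, time stands still between calls to the robot, and variables do not carry over. Pictures are saved under pics/ and viewed, and the job is handed in when it is done.

Besides the shell and the picture viewer there is one more tool, called after "Request:" in YAML: its name, and indented under it one key for each argument. carry_out: Moves the arm, as the interface text tells. Its arguments: {"type":"object","properties":{"plan":{"type":"array"},"grip_force":{"type":"number"}},"required":["plan"]}

```bash
mkdir -p pics; ls; python3 - <<'E'
from rig import ctrl
import cv2,pickle
print(ctrl.sense())
for n in ["scene","top","wrist"]:
    c=ctrl.capture(n); cv2.imwrite(f"pics/{n}0.png",c["color"]); pickle.dump(c,open(f"{n}0.pkl","wb"))
    print(n,c["fx"],c["fy"],c["cx"],c["cy"],c["dist_coeffs"]); print(c.get("cam_to_world",c.get("tool_from_camera")))
E
```

```text
pics
{'time_s': 0.0, 'joints': array([-1.34438260e+00,  3.13464808e-01,  1.49845156e+00,  1.40802229e-05,
        1.33102847e+00, -2.23405352e-01]), 'dq': array([-0.00017306,  0.00136054,  0.00062215,  0.00097026,  0.00100558,
        0.00184054]), 'tau': array([-1.86668825e-03, -4.12272441e+01, -2.59743798e+01, -2.71074186e-04,
        4.15659844e-03,  8.41257474e-06]), 'eef_pos': array([ 228.19208434, -472.47981456,  205.72208401]), 'ee_rot': array([-6.76100130e-04,  9.74814436e-01,  2.23016496e-01,  5.82060931e-06]), 'force': array([-0.57138181,  0.28937016,  0.47930974]), 'wrist_torque': array([-0.03597794, -0.01514198,  0.00887452]), 'grip_width': 1.0019687301068851}
scene 397.14429013509056 397.14429013509056 283.586521769202 212.6235901189421 [-0.11561018  0.          0.          0.          0.        ]
[[-8.48160929e-01  3.69081459e-01 -3.80002520e-01  2.22695984e+02]
 [-5.29456105e-01 -5.67192736e-01  6.30847552e-01  4.90963863e+02]
 [ 1.72994659e-02  7.36254900e-01  6.76483149e-01  6.43589574e+02]
 [ 0.00000000e+00  0.00000000e+00  0.00000000e+00  1.00000000e+00]]
top 428.05802466113755 428.05802466113755 281.88695470248933 215.1633857085077 [-0.07068603  0.          0.          0.          0.        ]
[[ 1.77555709e-02  9.82217902e-01 -1.86903002e-01  3.88632632e+02]
 [-9.99776676e-01  1.52988058e-02 -1.45789242e-02 -5.13850916e+01]
 [-1.14602876e-02  1.87120119e-01  9.82270188e-01  9.34854210e+02]
 [ 0.00000000e+00  0.00000000e+00  0.00000000e+00  1.00000000e+00]]
wrist 323.86145044162805 323.86145044162805 276.84071288168616 210.86732984565094 [-0.04145668  0.          0.          0.          0.        ]
[[ 4.47711325e-04  9.66076398e-01  2.58256062e-01  6.41608080e+01]
 [ 9.99999900e-01 -4.37852488e-04 -9.56892355e-05  4.08266390e-01]
 [ 2.06349473e-05  2.58256079e-01 -9.66076497e-01 -1.68421195e+02]
 [ 0.00000000e+00  0.00000000e+00  0.00000000e+00  1.00000000e+00]]
```

View pics/top0.png

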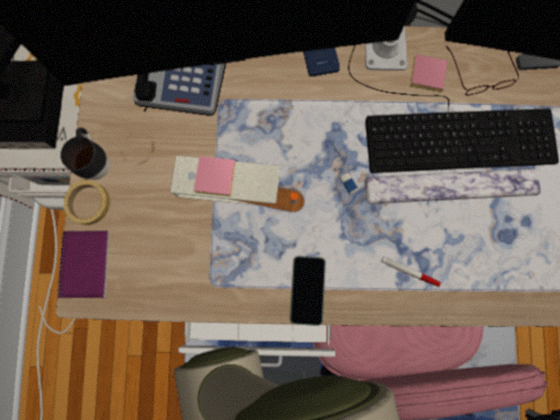

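View pics/scene0.png

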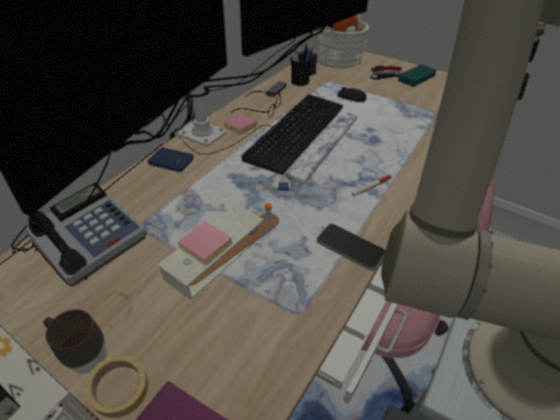

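```bash
cat > h.py <<'E'
import numpy as np,cv2,pickle
from scipy.spatial.transform import Rotation as R
def K(c): return np.array([[c["fx"],0,c["cx"]],[0,c["fy"],c["cy"]],[0,0,1.]])
def T(c,state=None):
    if "cam_to_world" in c: return np.array(c["cam_to_world"])
    M=np.eye(4); q=state["ee_rot"]; M[:3,:3]=R.from_quat([q[1],q[2],q[3],q[0]]).as_matrix(); M[:3,3]=state["eef_pos"]
    return M@np.array(c["tool_from_camera"])
def rays(c,uv):
    p=cv2.undistortPoints(np.array(uv,float).reshape(-1,1,2),K(c),np.array(c["dist_coeffs"])).reshape(-1,2)
    return np.c_[p[:,0],-p[:,1],-np.ones(len(p))]
def onz(c,uv,z,state=None):
    M=T(c,state); d=rays(c,uv)@M[:3,:3].T; o=M[:3,3]
    return o+d*((z-o[2])/d[:,2])[:,None]
def cloud(c,state=None):
    h,w=c["range_z"].shape; v,u=np.mgrid[:h,:w]
    d=rays(c,np.c_[u.ravel(),v.ravel()])*c["range_z"].reshape(-1,1)
    M=T(c,state); return (d@M[:3,:3].T+M[:3,3]).reshape(h,w,3)
def proj(c,P,state=None):
    M=np.linalg.inv(T(c,state)); q=np.atleast_2d(P)@M[:3,:3].T+M[:3,3]
    q=q*[1,-1,-1]
    return cv2.projectPoints(q,np.zeros(3),np.zeros(3),K(c),np.array(c["dist_coeffs"]))[0].reshape(-1,2)
E
python3 - <<'E'
from h import *
c=pickle.load(open("top0.pkl","rb"))
im=c["color"]
for n,(x0,x1,y0,y1) in dict(a=(165,365,145,215),b=(370,450,250,295)).items():
    s=min(780//(x1-x0),590//(y1-y0)); 
    cv2.imwrite(f"pics/t_{n}.png",cv2.resize(im[y0:y1,x0:x1],None,fx=s,fy=s,interpolation=cv2.INTER_CUBIC)); print(n,s)
P=cloud(c)
for uv in [(293,197),(225,190),(215,175),(250,240),(350,184),(308,290),(413,272)]: print(uv,P[uv[1],uv[0]].round(1))
# marker segmentation by height
m=(P[...,2]>5)&(P[...,2]<25); m[:245]=0;m[300:]=0;m[:,:375]=0;m[:,450:]=0
q=P[m]; print(len(q),q[:,:2].mean(0)); 
E
```

```text
a 3
b 9
(293, 197) [595.8 -61.1  53.3]
(225, 190) [605.   81.2  69.3]
(215, 175) [636.5 103.3  71.8]
(250, 240) [510.   31.9  -2.3]
(350, 184) [ 637.5 -188.2   11. ]
(308, 290) [403.1 -96.3   8.9]
(413, 272) [ 444.1 -321.1   14.3]
438 [ 445.21792915 -316.05864487]
```

View pics/t_a.png

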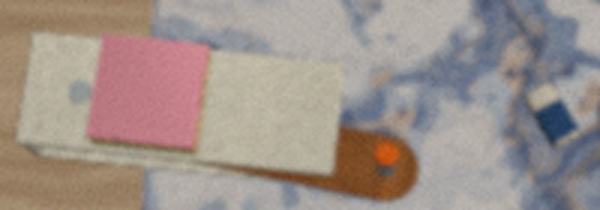

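View pics/t_b.png

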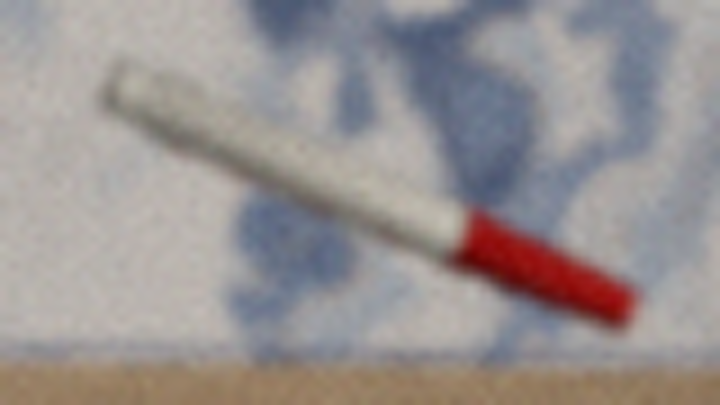

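```bash
python3 - <<'E'
from h import *
c=pickle.load(open("top0.pkl","rb"))
cr=lambda p,s,o:[((x+.5)/s-.5+o[0],(y+.5)/s-.5+o[1]) for x,y in p]
C=onz(c,cr([(30,32),(345,64),(332,172),(18,142)],3,(165,145)),50); print("corners",C.round(1))
loc=np.array([[42,127],[42,-102],[-42,-102],[-42,127]],float)
a=loc-loc.mean(0); b=C[:,:2]-C[:,:2].mean(0)
yaw=np.arctan2((a[:,0]*b[:,1]-a[:,1]*b[:,0]).sum(),(a*b).sum())
Rm=np.array([[np.cos(yaw),-np.sin(yaw)],[np.sin(yaw),np.cos(yaw)]])
org=C[:,:2].mean(0)-Rm@loc.mean(0); print("yaw",yaw,"org",org, "res",(C[:,:2]-(loc@Rm.T+org)).round(1).tolist())
piv=org+Rm@[0,85]; print("pivot",piv)
kn=onz(c,cr([(387,153)],3,(165,145)),55); print("knob meas",kn,"pred",org+Rm@[0,85-225], "dist",np.linalg.norm(kn[0,:2]-piv))
e=onz(c,cr([(113,80),(628,310)],9,(370,250)),8); print("marker",e.round(1),e.mean(0),np.linalg.norm(e[0]-e[1]), np.arctan2(*(e[0]-e[1])[[1,0]]))
for ang in (1.35,1.45,1.55):
  d=Rm@[-np.sin(ang),-np.cos(ang)]
  print(ang,"knob",piv+225*d,"cradle",piv+120*d)
ph=onz(c,[(292,258),(325,259),(323,325),(291,322)],8); print("phone",ph.round(0).tolist())
er=onz(c,[(349,184)],13); print("eraser",er)
E
```

```text
corners [[686.2 198.   50. ]
 [664.7 -31.6  50. ]
 [585.2 -23.9  50. ]
 [603.8 201.1  50. ]]
yaw -0.08566685484152965 org [633.90428665  73.46202993] res [[-0.4, 1.6], [-2.3, 0.2], [1.8, 0.7], [0.9, -2.5]]
pivot [641.1770661  158.15032121]
knob meas [[598.31894753 -62.44350377  55.        ]] pred [621.92559109 -66.02456746] dist 224.71861059321117
marker [[ 472.9 -256.5    8. ]
 [ 419.3 -379.5    8. ]] [ 446.13261617 -317.96847966    8.        ] 134.15804937708376 1.1599429818120714
1.35 knob [418.22818922 127.83863535] cradle [522.27099843 141.98408875]
1.45 knob [416.3158858  150.24781564] cradle [521.25110327 153.93565157]
1.55 knob [416.65032096 172.73595515] cradle [521.42946869 165.92932598]
phone [[471.0, -61.0, 8.0], [470.0, -133.0, 8.0], [330.0, -129.0, 8.0], [336.0, -61.0, 8.0]]
eraser [[ 636.90512323 -185.69732225   13.        ]]
```

View pics/wrist0.png

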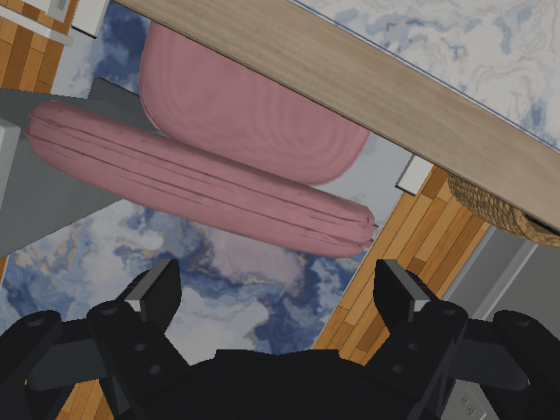

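```bash
cat >> h.py <<'E'
def rel(s,xyz,yaw=None):
    q=s["ee_rot"]; r=R.from_quat([q[1],q[2],q[3],q[0]])
    d=r.inv().apply(np.array(xyz)-s["eef_pos"])
    m=r.as_matrix(); y0=np.arctan2(m[1,0],m[0,0])
    out=dict(shift_now=d.round(1), yaw0=round(y0,4))
    if yaw is not None:
        t=R.from_matrix(np.array([[np.cos(yaw),np.sin(yaw),0],[np.sin(yaw),-np.cos(yaw),0],[0,0,-1]]))
        out["turn_units"]=(np.degrees((r.inv()*t).as_rotvec())/6).round(3)
        out["shift_after_turn"]=t.inv().apply(np.array(xyz)-s["eef_pos"]).round(1)
    return out
E
python3 - <<'E'
from h import *
from rig import ctrl
print(rel(ctrl.sense(),[598,-62,140],1.378))
E
```

```text
{'shift_now': array([ 511.5, -208.9,   66.2]), 'yaw0': np.float64(0.4498), 'turn_units': array([-7.000e-03, -6.000e-03, -8.864e+00]), 'shift_after_turn': array([473.8, 284.3,  65.9])}
```

Request:
carry_out:
  plan:
    - [30, [32, -13, 0], [0, 0, 0]]
    - [30, [32, -13, 0], [0, 0, 0]]
    - [30, [32, -13, 0], [0, 0, 0]]
    - [30, [32, -13, 0], [0, 0, 0]]
    - [30, [32, -13, 0], [0, 0, 0]]
    - [30, [32, -13, 0], [0, 0, 0]]
    - [30, [32, -13, 0], [0, 0, 0]]
    - [30, [32, -13, 0], [0, 0, 0]]
    - [30, [32, -13, 0], [0, 0, 0]]
    - [30, [32, -13, 0], [0, 0, 0]]
    - [30, [32, -13, 0], [0, 0, 0]]
    - [30, [32, -13, 0], [0, 0, 0]]
    - [30, [32, -13, 0], [0, 0, 0]]
    - [30, [32, -13, 0], [0, 0, 0]]
    - [30, [32, -13, 0], [0, 0, 0]]
    - [30, [32, -13, 0], [0, 0, 0]]

```text
time_s: 1.48
eef_pos: [599.7, -61.3, 206.0]
ee_rot: [-0.0, 0.975, 0.223, -0.0]
force: [-0.6, -1.3, -0.8]
grip_width: 0.35
```

Request:
carry_out:
  plan:
    - [30, [0, 0, 8], [0, 0, -0.985]]
    - [30, [0, 0, 8], [0, 0, -0.985]]
    - [30, [0, 0, 8], [0, 0, -0.985]]
    - [30, [0, 0, 8], [0, 0, -0.985]]
    - [30, [0, 0, 8], [0, 0, -0.985]]
    - [30, [0, 0, 8], [0, 0, -0.985]]
    - [30, [0, 0, 8], [0, 0, -0.985]]
    - [30, [0, 0, 8], [0, 0, -0.985]]
    - [30, [0, 0, 0], [0, 0, -0.985]]
    - [30, [0, 0, 0], [0, 0, 0]]
    - [30, [0, 0, 0], [0, 0, 0]]

```text
time_s: 2.4
eef_pos: [598.9, -62.9, 142.2]
ee_rot: [-0.0, 0.773, 0.635, -0.0]
force: [-0.8, -0.1, -0.0]
grip_width: 0.352
```

```bash
python3 - <<'E'
from h import *
from rig import ctrl
s=ctrl.sense(); c=ctrl.capture("wrist"); pickle.dump((s,c),open("w1.pkl","wb"))
cv2.imwrite("pics/w1.png",c["color"]); print(s["eef_pos"],s["joints"],s["grip_width"],rel(s,[598,-62,140],1.378))
print(proj(c,[[598.3,-62.4,55],s["eef_pos"]],s))
E
```

```text
[598.89460544 -62.88136965 142.24198921] [-2.98965404e-01  5.34127028e-01  1.34155649e+00  5.09749882e-06
  1.26609001e+00 -1.03250417e-01] 0.3517160533212211 {'shift_now': array([ 0.7, -1. ,  2.2]), 'yaw0': np.float64(1.3751), 'turn_units': array([-0.002, -0.   , -0.028]), 'shift_after_turn': array([ 0.7, -1. ,  2.2])}
[[276.7130151  205.58897561]
 [277.79489867 244.38753901]]
```

View pics/w1.png

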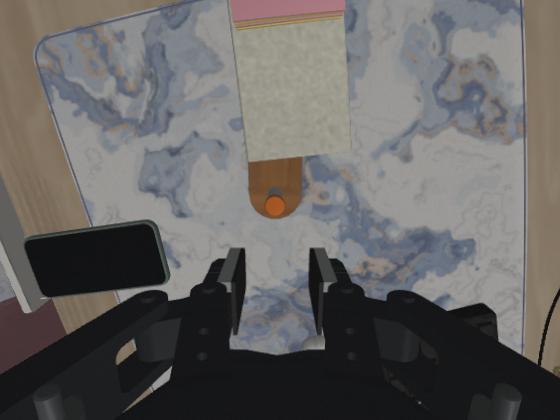

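```bash
python3 - <<'E'
from h import *
s,c=pickle.load(open("w1.pkl","rb"))
A=onz(c,[(246,160.5),(351.5,149.5)],50,s); print(A, np.linalg.norm(A[0]-A[1]))
k=onz(c,[(275,206)],55,s)[0]; print("knob",k)
# yaw from end edge: local (-42,-102)->(42,-102)
d=A[1]-A[0]; print("yaw",np.arctan2(d[1],d[0]))
for yaw in(np.arctan2(d[1],d[0]),-.0857):
  Rm=np.array([[np.cos(yaw),-np.sin(yaw)],[np.sin(yaw),np.cos(yaw)]])
  piv=A.mean(0)[:2]-Rm@[0,-102]+Rm@[0,85]; print(piv,np.linalg.norm(k[:2]-piv))
print(rel(s,[k[0],k[1],18],1.378))
E
```

```text
[[581.14658625 -22.33774622  50.        ]
 [665.36107207 -30.02883321  50.        ]] 84.56495988839761
knob [596.86540656 -62.46785121  55.        ]
yaw -0.09107471608009356
[640.26126663 160.04170074] 226.70178954056556
[639.26011935 160.13042066] 226.59943140378985
{'shift_now': array([  0. ,  -2. , 124.2]), 'yaw0': np.float64(1.3751), 'turn_units': array([-0.002, -0.   , -0.028]), 'shift_after_turn': array([  0. ,  -2.1, 124.2])}
```

Request:
carry_out:
  plan:
    - [30, [0, 0, 14], [0, 0, 0]]
    - [30, [0, 0, 14], [0, 0, 0]]
    - [30, [0, 0, 14], [0, 0, 0]]
    - [30, [0, 0, 14], [0, 0, 0]]
    - [30, [0, 0, 14], [0, 0, 0]]
    - [30, [0, 0, 14], [0, 0, 0]]
    - [30, [0, 0, 14], [0, 0, 0]]
    - [30, [0, 0, 14], [0, 0, 0]]
    - [30, [0, 0, 12], [0, 0, 0]]
    - [24, [0, 0, 0], [0, 0, 0]]
    - [24, [0, 0, 0], [0, 0, 0]]
    - [24, [0, 0, 0], [0, 0, 0]]

```text
time_s: 3.45
eef_pos: [599.4, -63.0, 19.2]
ee_rot: [0.001, 0.772, 0.636, 0.0]
force: [0.4, -0.6, 0.3]
grip_width: 0.279
```

Request:
carry_out:
  plan:
    - [24, [0.25, -10.66, 0], [0, 0, 0.452]]
    - [24, [0.25, -10.66, 0], [0, 0, 0.452]]
    - [24, [0.25, -10.66, 0], [0, 0, 0.452]]
    - [24, [0.25, -10.66, 0], [0, 0, 0.452]]
    - [24, [0.25, -10.66, 0], [0, 0, 0.452]]
    - [24, [0.25, -10.66, 0], [0, 0, 0.452]]
    - [24, [0.25, -10.66, 0], [0, 0, 0.452]]
    - [24, [0.25, -10.66, 0], [0, 0, 0.452]]
    - [24, [0, 0, 0], [0, 0, 0]]
    - [24, [0, 0, 0], [0, 0, 0]]

```text
time_s: 4.28
eef_pos: [520.9, -31.4, 19.2]
ee_rot: [0.001, 0.877, 0.48, 0.001]
force: [0.6, 0.4, 0.7]
grip_width: 0.28
```

```bash
python3 - <<'E'
from h import *
from rig import ctrl
s=ctrl.sense(); p=np.array([640,159]); d=s["eef_pos"][:2]-p
print(s["eef_pos"],np.linalg.norm(d),"theta",np.arctan2(-d[0],-d[1])-.088,s["force"],rel(s,s["eef_pos"],0)["yaw0"])
c=ctrl.capture("top"); cv2.imwrite("pics/top1.png",c["color"][130:300,160:400].repeat(3,0).repeat(3,1))
E
```

```text
[520.8634324  -31.41484937  19.21536616] 224.6137498054333 theta 0.47107986893661247 [0.55772482 0.35513302 0.72950801] 1.0008
```

View pics/top1.png

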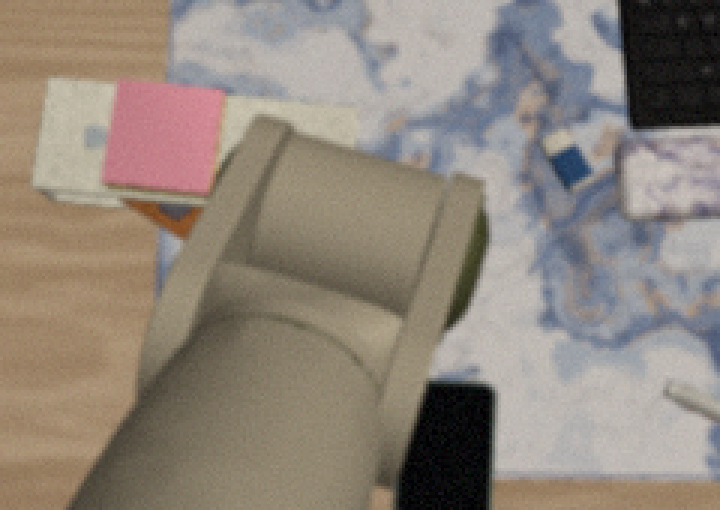

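Request:
carry_out:
  plan:
    - [24, [0.25, -10.66, 0], [0, 0, 0.452]]
    - [24, [0.25, -10.66, 0], [0, 0, 0.452]]
    - [24, [0.25, -10.66, 0], [0, 0, 0.452]]
    - [24, [0.25, -10.66, 0], [0, 0, 0.452]]
    - [24, [0.25, -10.66, 0], [0, 0, 0.452]]
    - [24, [0.25, -10.66, 0], [0, 0, 0.452]]
    - [24, [0.25, -10.66, 0], [0, 0, 0.452]]
    - [24, [0.25, -10.66, 0], [0, 0, 0.452]]
    - [24, [0.25, -10.66, 0], [0, 0, 0.452]]
    - [24, [0.25, -10.66, 0], [0, 0, 0.452]]
    - [24, [0.25, -10.66, 0], [0, 0, 0.452]]
    - [24, [0.25, -10.66, 0], [0, 0, 0.452]]
    - [24, [0.25, -10.66, 0], [0, 0, 0.452]]
    - [24, [0.25, -10.66, 0], [0, 0, 0.452]]
    - [24, [0.25, -10.66, 0], [0, 0, 0.452]]
    - [24, [0.25, -10.66, 0], [0, 0, 0.452]]
    - [24, [0, 0, 0], [0, 0, 0]]

```text
time_s: 5.75
eef_pos: [423.6, 105.1, 18.5]
ee_rot: [-0.0, 0.993, 0.121, 0.0]
force: [-0.7, -0.6, -0.1]
grip_width: 0.283
```

Request:
carry_out:
  plan:
    - [24, [0.12, -5.33, 0], [0, 0, 0.226]]
    - [24, [0.12, -5.33, 0], [0, 0, 0.226]]
    - [24, [0.12, -5.33, 0], [0, 0, 0.226]]
    - [24, [0.12, -5.33, 0], [0, 0, 0.226]]
    - [24, [0.12, -5.33, 0], [0, 0, 0.226]]
    - [24, [0.12, -5.33, 0], [0, 0, 0.226]]
    - [24, [0.12, -5.33, 0], [0, 0, 0.226]]
    - [24, [0.12, -5.33, 0], [0, 0, 0.226]]
    - [24, [0.12, -5.33, 0], [0, 0, 0.226]]
    - [24, [0.12, -5.33, 0], [0, 0, 0.226]]
    - [24, [0.12, -5.33, 0], [0, 0, 0.226]]
    - [24, [0.12, -5.33, 0], [0, 0, 0.226]]
    - [24, [0, 0, 0], [0, 0, 0]]
    - [24, [0, 0, 0], [0, 0, 0]]
    - [24, [0, 0, 0], [0, 0, 0]]

```text
time_s: 7.0
eef_pos: [418.0, 167.3, 18.4]
ee_rot: [-0.0, 1.0, -0.02, 0.0]
force: [-0.2, -0.5, -0.1]
grip_width: 0.277
```

```bash
python3 - <<'E'
from h import *
from rig import ctrl
s=ctrl.sense(); p=np.array([640,159]); d=s["eef_pos"][:2]-p
print(s["eef_pos"],np.linalg.norm(d),"theta",np.arctan2(-d[0],-d[1])-.088,s["force"],rel(s,s["eef_pos"],0)["yaw0"])
E
```

```text
[417.99007342 167.28516818  18.37744398] 222.1644695061562 theta 1.5200979252632048 [-0.19309434 -0.47042026 -0.13691382] -0.0406
```

Tray should be out about 1.5 rad. Lift clear, and look.

Request:
carry_out:
  plan:
    - [34, [0, 0, 0], [0, 0, 0]]
    - [34, [0, 0, 0], [0, 0, 0]]
    - [34, [0, 0, -10], [0, 0, 0]]
    - [34, [0, 0, -20], [0, 0, 0]]
    - [34, [0, 0, -20], [0, 0, 0]]
    - [34, [0, 0, -20], [0, 0, 0]]
    - [34, [0, 0, -20], [0, 0, 0]]
    - [34, [0, 0, -20], [0, 0, 0]]
    - [34, [0, 0, -20], [0, 0, 0]]
    - [34, [0, 0, 0], [0, 0, 0]]
    - [34, [0, 0, 0], [0, 0, 0]]

```text
time_s: 7.92
eef_pos: [417.9, 167.6, 148.9]
ee_rot: [-0.0, 1.0, -0.021, 0.001]
force: [0.1, 0.1, -0.3]
grip_width: 0.398
```

```bash
python3 - <<'E'
from h import *
from rig import ctrl
s=ctrl.sense(); c=ctrl.capture("wrist"); pickle.dump((s,c),open("w2.pkl","wb"))
cv2.imwrite("pics/w2.png",c["color"]); print(s["eef_pos"],s["joints"])
print(rel(s,[446,-318,150],1.16))
E
```

```text
[417.94084701 167.62089365 148.85286887] [ 1.20211536e-01  2.06092157e-01  1.79645497e+00 -3.60575355e-05
  1.13723296e+00  1.73259138e+00]
{'shift_now': array([ 48.2, 484. ,  -1.2]), 'yaw0': np.float64(-0.0416), 'turn_units': array([ 8.0000e-03, -1.7000e-02, -1.1474e+01]), 'shift_after_turn': array([-434. ,  219.7,   -1.1])}
```

View pics/w2.png

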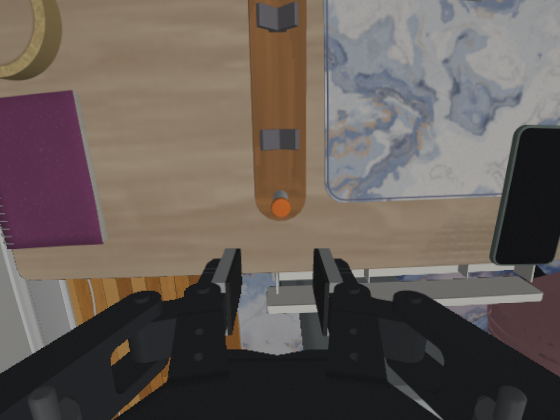

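```bash
python3 - <<'E'
from h import *
s,c=pickle.load(open("w2.pkl","rb"))
im=c["color"]; cv2.imwrite("pics/w2c.png",cv2.resize(im[0:230,230:330],None,fx=2.6*1,fy=2.6,interpolation=cv2.INTER_CUBIC)) 
cv2.imwrite("pics/w2d.png",cv2.convertScaleAbs(cv2.resize(im[120:220,240:320],None,fx=6,fy=6,interpolation=cv2.INTER_CUBIC),alpha=1.6))
cv2.imwrite("pics/w2e.png",cv2.convertScaleAbs(cv2.resize(im[0:60,240:320],None,fx=8,fy=8,interpolation=cv2.INTER_CUBIC),alpha=1.6))
E
```

```text
(no output)
```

View pics/w2d.png

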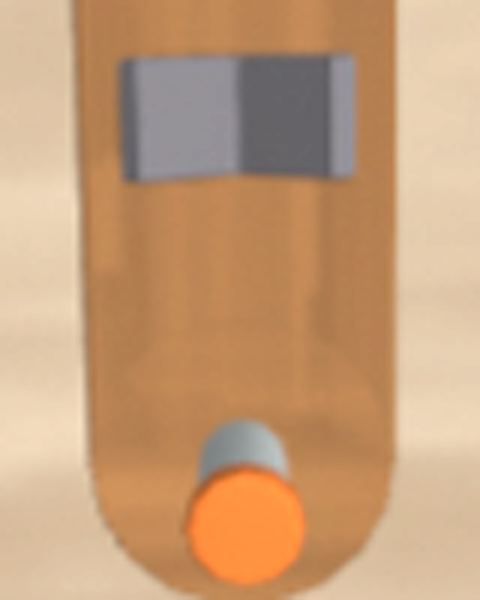

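View pics/w2e.png

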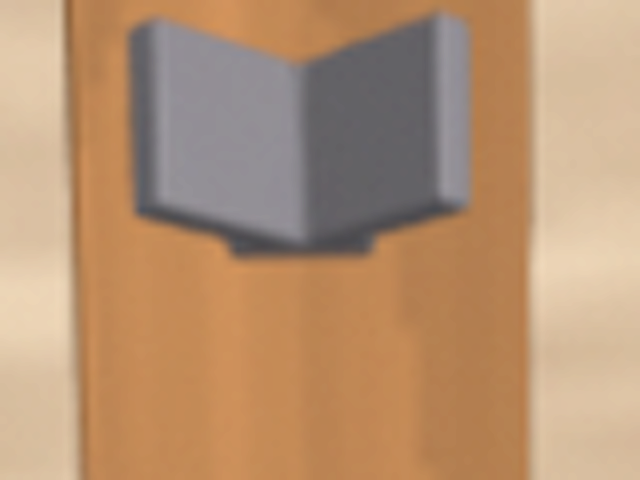

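```bash
python3 - <<'E'
from h import *
s,c=pickle.load(open("w2.pkl","rb"))
f=lambda p,k,o:((p[0]+.5)/k-.5+o[0],(p[1]+.5)/k-.5+o[1])
n=onz(c,[f((240,58),6,(240,120)),f((240,175),6,(240,120)),f((303,65),8,(240,0)),f((303,238),8,(240,0))],15,s)
k=onz(c,[f((247,525),6,(240,120))],55,s)[0]
print(n.round(1),k.round(1))
a=n[:2].mean(0);b=n[2:].mean(0);d=b-a;print("mid",(a+b)/2,"sep",np.linalg.norm(d),"yaw",np.arctan2(d[1],d[0]))
u=d/np.linalg.norm(d); print("knob proj",(k-a)[:2]@u[:2],"lat",u[0]*(k-a)[1]-u[1]*(k-a)[0])
# all-point line fit
p=np.vstack([n,k]);m=p[:,:2].mean(0);v=np.linalg.svd(p[:,:2]-m)[2][0];print("fit yaw",np.arctan2(v[1],v[0]),"cradle via knob",k[:2]+105*u[:2])
E
```

```text
[[478.3 161.8  15. ]
 [460.8 162.5  15. ]
 [578.3 159.7  15. ]
 [561.5 160.4  15. ]] [415.6 163.6  55. ]
mid [519.74672229 161.07702284  15.        ] sep 100.34485895529932 yaw -0.021162296542077647
knob proj -54.024506712805824 lat 0.3149277963620669
fit yaw -0.022829850863587874 cradle via knob [520.55627039 161.37488671]
```

Request:
carry_out:
  plan:
    - [50, [3.2, 32.2, 0], [0, 0, 0]]
    - [50, [3.2, 32.2, 0], [0, 0, 0]]
    - [50, [3.2, 32.2, 0], [0, 0, 0]]
    - [50, [3.2, 32.2, 0], [0, 0, 0]]
    - [50, [3.2, 32.2, 0], [0, 0, 0]]
    - [50, [3.2, 32.2, 0], [0, 0, 0]]
    - [50, [3.2, 32.2, 0], [0, 0, 0]]
    - [50, [3.2, 32.2, 0], [0, 0, 0]]
    - [50, [3.2, 32.2, 0], [0, 0, 0]]
    - [50, [3.2, 32.2, 0], [0, 0, 0]]
    - [50, [3.2, 32.2, 0], [0, 0, 0]]
    - [50, [3.2, 32.2, 0], [0, 0, 0]]
    - [50, [3.2, 32.2, 0], [0, 0, 0]]
    - [50, [3.2, 32.2, 0], [0, 0, 0]]
    - [50, [3.2, 32.2, 0], [0, 0, 0]]

```text
time_s: 9.22
eef_pos: [444.7, -318.2, 146.8]
ee_rot: [-0.001, 1.0, -0.021, -0.001]
force: [0.5, 0.4, 0.4]
grip_width: 0.587
```

Request:
carry_out:
  plan:
    - [50, [0, 0, 0], [0, 0, -0.956]]
    - [50, [0, 0, 0], [0, 0, -0.956]]
    - [50, [0, 0, 0], [0, 0, -0.956]]
    - [50, [0, 0, 0], [0, 0, -0.956]]
    - [50, [0, 0, 0], [0, 0, -0.956]]
    - [50, [0, 0, 0], [0, 0, -0.956]]
    - [50, [0, 0, 0], [0, 0, -0.956]]
    - [50, [0, 0, 0], [0, 0, -0.956]]
    - [50, [0, 0, 0], [0, 0, -0.956]]
    - [50, [0, 0, 0], [0, 0, -0.956]]
    - [50, [0, 0, 0], [0, 0, -0.956]]
    - [50, [0, 0, 0], [0, 0, -0.956]]
    - [50, [0, 0, 0], [0, 0, 0]]
    - [50, [0, 0, 0], [0, 0, 0]]

```text
time_s: 10.38
eef_pos: [445.0, -316.6, 147.3]
ee_rot: [-0.001, 0.837, 0.547, -0.0]
force: [-1.5, -0.5, 0.8]
grip_width: 0.583
```

```bash
python3 - <<'E'
from h import *
from rig import ctrl
s=ctrl.sense(); c=ctrl.capture("wrist"); pickle.dump((s,c),open("w3.pkl","wb"))
cv2.imwrite("pics/w3.png",c["color"]); print(s["eef_pos"],s["joints"])
print(rel(s,[446,-318,150],1.16))
E
```

```text
[ 444.98637341 -316.63510455  147.25711617] [-8.33041372e-01  4.11582791e-01  1.51771050e+00  1.33356966e-05
  1.21414561e+00 -4.18784246e-01]
{'shift_now': array([-0.8,  1.5, -2.7]), 'yaw0': np.float64(1.1565), 'turn_units': array([-0.016, -0.007, -0.033]), 'shift_after_turn': array([-0.8,  1.5, -2.7])}
```

View pics/w3.png

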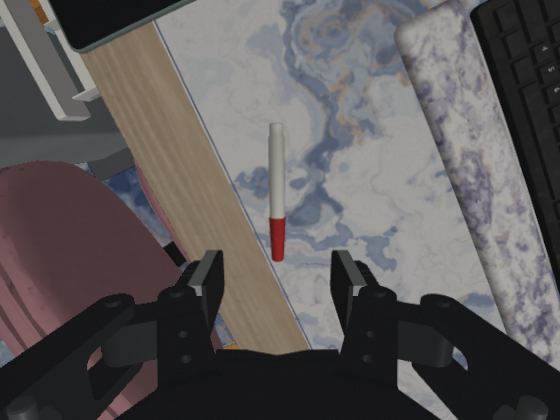

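```bash
python3 - <<'E'
from h import *
s,c=pickle.load(open("w3.pkl","rb"))
e=onz(c,[(276.5,123.5),(278.5,261)],8,s); d=e[0]-e[1]; m=e.mean(0)
yaw=np.arctan2(d[1],d[0]); print(e,m,np.linalg.norm(d),yaw)
print(rel(s,[m[0],m[1],3],yaw))
E
```

```text
[[ 470.37692976 -256.57956669    8.        ]
 [ 417.3588146  -382.31839514    8.        ]] [ 443.86787218 -319.44898091    8.        ] 136.4594207631084 1.171764294482293
{'shift_now': array([ -3.1,   0.4, 144.3]), 'yaw0': np.float64(1.1565), 'turn_units': array([-0.016, -0.007, -0.145]), 'shift_after_turn': array([-3.000e+00,  1.000e-01,  1.443e+02])}
```

Request:
carry_out:
  plan:
    - [50, [-2.5, 0, 14], [0, 0, -0.145]]
    - [50, [0, 0, 14], [0, 0, 0]]
    - [50, [0, 0, 14], [0, 0, 0]]
    - [50, [0, 0, 14], [0, 0, 0]]
    - [50, [0, 0, 14], [0, 0, 0]]
    - [50, [0, 0, 14], [0, 0, 0]]
    - [50, [0, 0, 14], [0, 0, 0]]
    - [50, [0, 0, 14], [0, 0, 0]]
    - [50, [0, 0, 14], [0, 0, 0]]
    - [50, [0, 0, 10], [0, 0, 0]]
    - [50, [0, 0, 5], [0, 0, 0]]
    - [50, [0, 0, 2.5], [0, 0, 0]]
    - [50, [0, 0, 0], [0, 0, 0]]
    - [50, [0, 0, 0], [0, 0, 0]]

```text
time_s: 11.6
eef_pos: [444.6, -319.4, 5.3]
ee_rot: [0.0, 0.833, 0.554, 0.0]
force: [1.1, 0.0, -0.5]
grip_width: 0.588
```

Request:
carry_out:
  plan:
    - [30, [0, 0, 0], [0, 0, 0]]
    - [22, [0, 0, 0], [0, 0, 0]]
    - [18, [0, 0, 0], [0, 0, 0]]
    - [10, [0, 0, 0], [0, 0, 0]]
    - [8, [0, 0, 0], [0, 0, 0]]
    - [8, [0, 0, 0], [0, 0, 0]]
    - [8, [0, 0, 0], [0, 0, 0]]
    - [8, [0, 0, 0], [0, 0, 0]]
    - [8, [0, 0, 0], [0, 0, 0]]
  grip_force: 25

```text
time_s: 12.35
eef_pos: [444.3, -319.2, 4.8]
ee_rot: [-0.0, 0.832, 0.554, 0.0]
force: [0.3, -0.2, 0.9]
grip_width: 0.092
```

```bash
python3 - <<'E'
from h import *
from rig import ctrl
s=ctrl.sense(); c=ctrl.capture("wrist"); cv2.imwrite("pics/w4.png",c["color"]); print(s["eef_pos"],s["force"],s["grip_width"]*85.4)
E
```

```text
[ 444.32720738 -319.16275398    4.78655033] [ 0.30953853 -0.24992488  0.86083214] 7.871981895881997
```

View pics/w4.png

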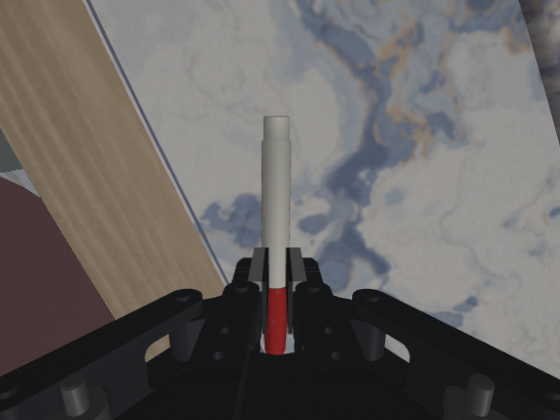

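Request:
carry_out:
  plan:
    - [0, [0, 0, 0], [0, 0, 0]]
    - [0, [0, 0, 0], [0, 0, 0]]
    - [0, [0, 0, 0], [0, 0, 0]]
    - [0, [0, 0, -3], [0, 0, 0]]
    - [0, [0, 0, -6], [0, 0, 0]]
    - [0, [0, 0, -10], [0, 0, 0]]
    - [0, [0, 0, -10], [0, 0, 0]]
    - [0, [0, 0, 0], [0, 0, 0]]

```text
time_s: 13.07
eef_pos: [445.3, -320.2, 36.5]
ee_rot: [0.002, 0.832, 0.554, 0.0]
force: [0.7, -1.0, 0.6]
grip_width: 0.004
```

```bash
python3 - <<'E'
from h import *
from rig import ctrl
s=ctrl.sense(); c=ctrl.capture("wrist"); cv2.imwrite("pics/w5.png",c["color"]); print(s["eef_pos"],s["force"],s["grip_width"]*85.4)
pickle.dump((s,c),open("w5.pkl","wb"))
c=ctrl.capture("scene"); cv2.imwrite("pics/s5.png",cv2.resize(c["color"][120:280,300:500],None,fx=3.5,fy=3.5,interpolation=2))
c=ctrl.capture("top"); cv2.imwrite("pics/t5.png",cv2.resize(c["color"][200:320,330:490],None,fx=4,fy=4,interpolation=2))
E
```

```text
[ 445.29540212 -320.1955313    36.48377026] [ 0.66068004 -0.95491647  0.56427147] 0.35647497734269085
```

View pics/w5.png

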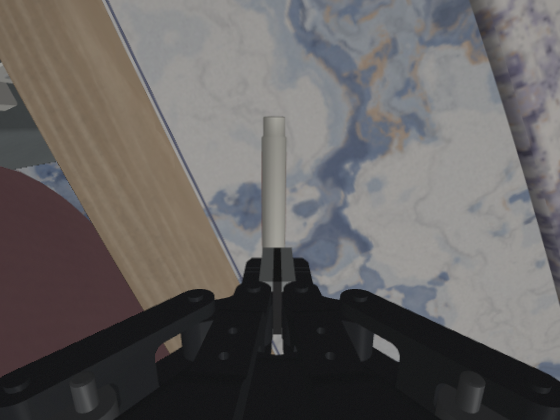

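View pics/s5.png

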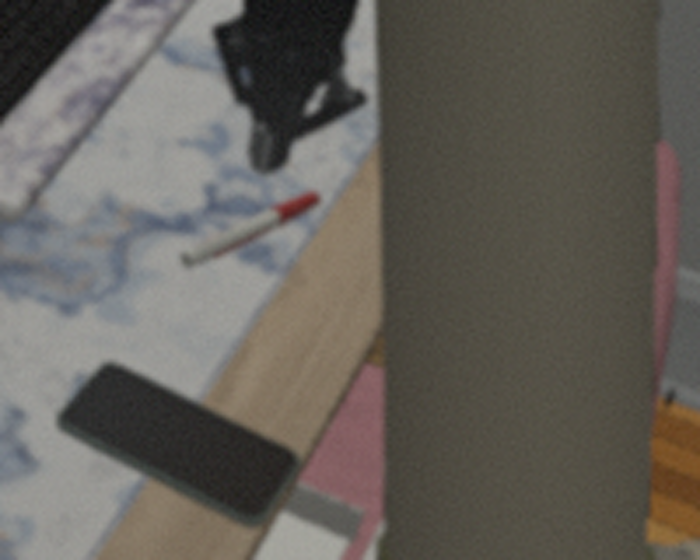

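View pics/t5.png

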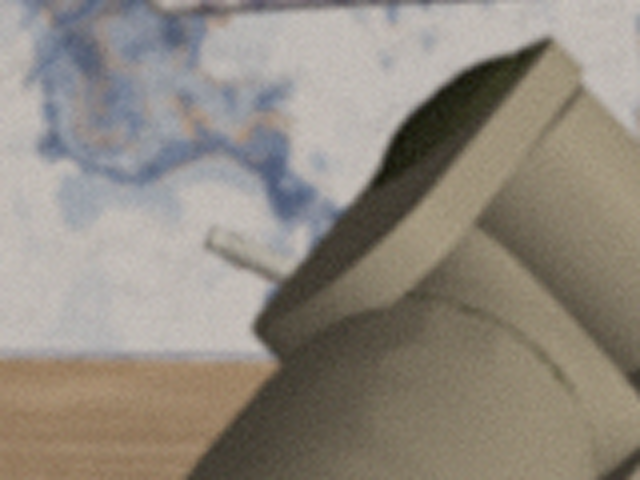

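```bash
python3 - <<'E'
from h import *
s,c=pickle.load(open("w5.pkl","rb"))
e=onz(c,[(274.5,117),(274.5,245)],8,s); d=e[0]-e[1]; yaw=np.arctan2(d[1],d[0])
m=e[0]-d/np.linalg.norm(d)*67.5
print(e,m,yaw, rel(s,[m[0],m[1],-1],yaw))
E
```

```text
[[ 470.17526728 -256.47081538    8.        ]
 [ 439.28011083 -330.07696135    8.        ]] [ 444.05103751 -318.7104701     8.        ] 1.1733926871199958 {'shift_now': array([ 1. , -1.9, 37.5]), 'yaw0': np.float64(1.1748), 'turn_units': array([0.037, 0.017, 0.013]), 'shift_after_turn': array([ 0.9, -1.7, 37.5])}
```

Request:
carry_out:
  plan:
    - [36, [0, -1, 0], [0, 0, 0]]
    - [36, [0, 0, 0], [0, 0, 0]]
    - [36, [0, 0, 0], [0, 0, 0]]
    - [36, [0, 0, 0], [0, 0, 0]]
    - [36, [0, 0, 8], [0, 0, 0]]
    - [36, [0, 0, 8], [0, 0, 0]]
    - [36, [0, 0, 8], [0, 0, 0]]
    - [36, [0, 0, 6], [0, 0, 0]]
    - [36, [0, 0, 3], [0, 0, 0]]
    - [36, [0, 0, 2], [0, 0, 0]]
    - [36, [0, 0, 0], [0, 0, 0]]
    - [36, [0, 0, 0], [0, 0, 0]]
    - [36, [0, 0, 0], [0, 0, 0]]

```text
time_s: 14.3
eef_pos: [443.6, -319.0, -0.9]
ee_rot: [0.0, 0.832, 0.554, 0.0]
force: [-0.1, -0.1, 0.6]
grip_width: 0.419
```

Request:
carry_out:
  plan:
    - [20, [0, 0, 0], [0, 0, 0]]
    - [20, [0, 0, 0], [0, 0, 0]]
    - [20, [0, 0, 0], [0, 0, 0]]
    - [20, [0, 0, 0], [0, 0, 0]]

```text
time_s: 14.63
eef_pos: [443.4, -318.8, -1.1]
ee_rot: [0.0, 0.832, 0.554, 0.0]
force: [0.2, -0.3, -0.1]
grip_width: 0.233
```

```bash
python3 - <<'E'
from h import *
from rig import ctrl
s=ctrl.sense(); c=ctrl.capture("wrist"); cv2.imwrite("pics/w6.png",cv2.resize(c["color"][200:380,180:380],None,fx=3,fy=3)); print(s["eef_pos"],s["force"],s["grip_width"]*85.4)
E
```

```text
[ 443.42347599 -318.80747956   -1.11858385] [ 0.17465465 -0.34540314 -0.05445021] 19.930571741685757
```

View pics/w6.png

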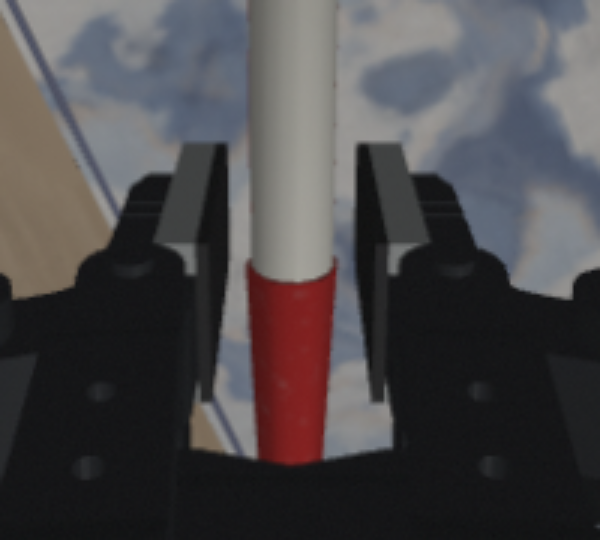

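Request:
carry_out:
  plan:
    - [17, [0, 0, 1], [0, 0, 0]]
    - [14, [0, 0, 0], [0, 0, 0]]
    - [10, [0, 0, 0], [0, 0, 0]]
    - [8, [0, 0, 0], [0, 0, 0]]
    - [8, [0, 0, 0], [0, 0, 0]]
    - [8, [0, 0, 0], [0, 0, 0]]
  grip_force: 30

```text
time_s: 15.18
eef_pos: [443.4, -318.8, -2.2]
ee_rot: [0.0, 0.832, 0.554, 0.0]
force: [-0.5, 0.1, -0.1]
grip_width: 0.094
```

```bash
python3 - <<'E'
from h import *
from rig import ctrl
s=ctrl.sense(); c=ctrl.capture("wrist"); pickle.dump((s,c),open("w7.pkl","wb"));cv2.imwrite("pics/w7.png",cv2.resize(c["color"][200:380,180:380],None,fx=3,fy=3)); print(s["eef_pos"],s["force"],s["grip_width"]*85.4)
c=ctrl.capture("scene"); cv2.imwrite("pics/s7.png",cv2.resize(c["color"][120:280,300:500],None,fx=3.5,fy=3.5,interpolation=2))
E
```

```text
[ 443.4071454  -318.77915707   -2.19883031] [-0.47304812  0.12672358 -0.11194615] 8.06046842106052
```

View pics/w7.png

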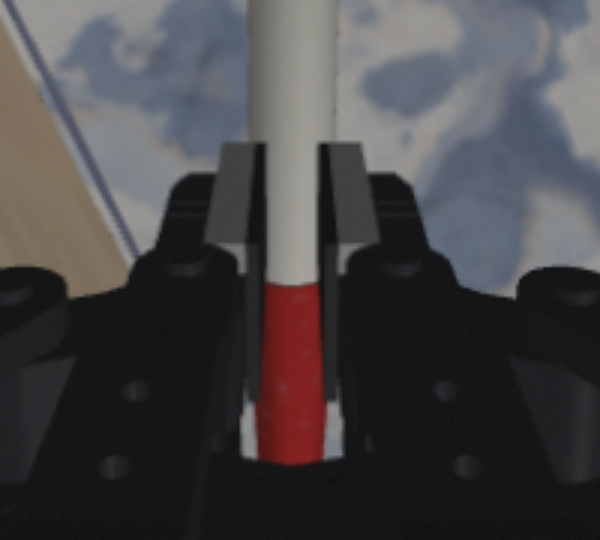

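View pics/s7.png

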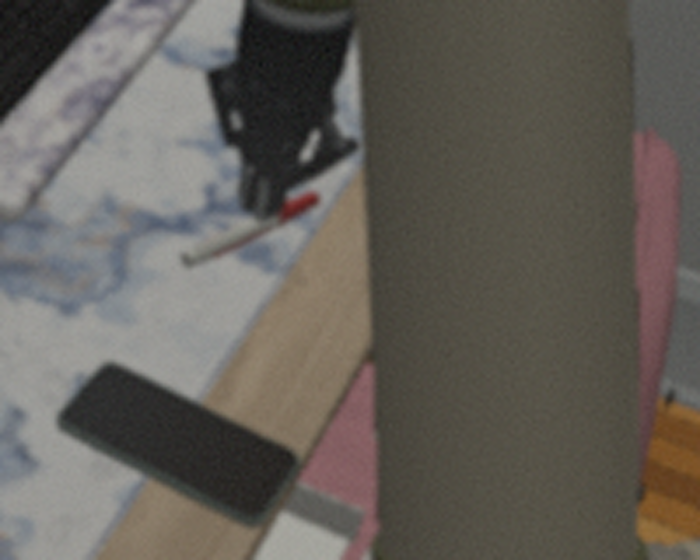

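```bash
python3 - <<'E'
from h import *
s,c=pickle.load(open("w7.pkl","rb"))
P=cloud(c,s)
q=s["ee_rot"]; r=R.from_quat([q[1],q[2],q[3],q[0]])
def show(u,v): print((u,v),c["range_z"][v,u],"world",P[v,u].round(1),"tool",r.inv().apply(P[v,u]-s["eef_pos"]).round(1))
f=lambda x,y:(int(x/3+180),int(y/3+200))
for p in [(240,155),(235,200),(232,235),(350,155),(352,200),(260,155),(290,200),(292,350),(292,100),(120,100),(500,60),(320,60),(265,60)]: show(*f(*p))
s,c=pickle.load(open("w5.pkl","rb")); P=cloud(c,s);q=s["ee_rot"]; r=R.from_quat([q[1],q[2],q[3],q[0]])
for p in [(270,252),(285,252),(277,265),(274,200),(274,150)]: show(*p)
E
```

```text
(260, 251) 142.89189 world [ 440.1 -306.5   32.7] tool [ 10.1  -7.8 -34.9]
(258, 266) 126.93691 world [ 440.3 -306.2   49.2] tool [ 10.4  -7.7 -51.4]
(257, 278) 117.527565 world [ 440.4 -306.5   59. ] tool [ 10.2  -7.5 -61.2]
(296, 251) 142.62265 world [ 454.8 -312.5   33. ] tool [ 10.2   8.1 -35.2]
(297, 266) 128.76077 world [ 454.2 -312.8   47.5] tool [  9.7   7.7 -49.7]
(266, 251) 142.17009 world [ 442.7 -307.2   33.4] tool [ 10.4  -5.1 -35.6]
(276, 266) 161.19937 world [ 441.2 -322.2   17.6] tool [ -4.   -0.7 -19.8]
(277, 316) 169.61194 world [ 430.4 -349.2   16.6] tool [-33.1  -0.2 -18.8]
(277, 233) 158.82718 world [ 448.  -307.    15.6] tool [ 12.6  -0.3 -17.8]
(220, 233) 174.04959 world [ 417.8 -299.8    1.2] tool [  7.7 -30.9  -3.4]
(346, 220) 172.6804 world [ 482.9 -319.2    0.6] tool [14.9 36.6 -2.8]
(286, 220) 156.7028 world [ 454.7 -302.5   16. ] tool [ 19.4   4.1 -18.2]
(268, 220) 158.03609 world [ 446.5 -299.4   14.7] tool [ 19.   -4.7 -16.9]
(270, 252) 141.34122 world [ 446.1 -309.3   73. ] tool [ 10.3  -3.3 -36.5]
(285, 252) 142.09428 world [ 452.1 -312.1   72.3] tool [ 10.    3.3 -35.8]
(277, 265) 129.08556 world [ 448.7 -310.8   85.7] tool [  9.9  -0.3 -49.3]
(274, 200) 192.81018 world [ 451.4 -300.5   16.9] tool [20.6 -2.  19.5]
(274, 150) 186.31131 world [ 462.8 -273.4   15.8] tool [49.9 -2.  20.6]
```

```bash
python3 - <<'E'
from h import *
for fn,u in (("w5.pkl",270),("w5.pkl",283),("w7.pkl",259),("w1.pkl",240),("w3.pkl",218),("w2.pkl",236)):
    s,c=pickle.load(open(fn,"rb")); P=cloud(c,s);q=s["ee_rot"]; r=R.from_quat([q[1],q[2],q[3],q[0]])
    print(fn,u,s["grip_width"])
    for v in range(244,262,1): print(v,r.inv().apply(P[v,u]-s["eef_pos"]).round(1).tolist(),end="; ")
    print()
c=pickle.load(open("wrist0.pkl","rb")); print(c["range_z"][245:330:8,140:200:8].round(0))
E
```

```text
w5.pkl 270 0.0041741800625607825
244 [-7.7, -4.6, 20.6]; 245 [-7.9, -4.6, 19.5]; 246 [-9.2, -4.6, 21.0]; 247 [9.8, -3.5, -29.3]; 248 [9.8, -3.4, -30.6]; 249 [10.1, -3.4, -32.5]; 250 [10.4, -3.4, -34.5]; 251 [10.0, -3.4, -34.6]; 252 [10.3, -3.3, -36.5]; 253 [10.1, -3.3, -37.1]; 254 [10.4, -3.3, -39.0]; 255 [10.0, -3.3, -39.2]; 256 [10.3, -3.2, -41.0]; 257 [9.8, -3.2, -40.9]; 258 [10.2, -3.2, -42.9]; 259 [10.4, -3.1, -44.4]; 260 [10.2, -3.1, -45.0]; 261 [10.0, -3.1, -45.6]; 
w5.pkl 283 0.0041741800625607825
244 [-9.2, 3.6, 24.5]; 245 [-9.3, 3.6, 23.1]; 246 [-9.8, 3.5, 22.6]; 247 [10.4, 2.5, -30.9]; 248 [10.0, 2.5, -31.1]; 249 [10.0, 2.4, -32.4]; 250 [10.2, 2.4, -33.9]; 251 [10.0, 2.4, -34.7]; 252 [10.5, 2.4, -37.0]; 253 [10.5, 2.3, -38.2]; 254 [9.8, 2.3, -37.6]; 255 [10.2, 2.3, -39.7]; 256 [64.1, -0.3, -168.4]; 257 [10.3, 2.3, -42.1]; 258 [10.2, 2.3, -42.9]; 259 [9.9, 2.2, -43.2]; 260 [9.8, 2.2, -44.0]; 261 [9.5, 2.2, -44.5]; 
w7.pkl 259 0.09438487612483043
244 [1.2, -10.1, -2.7]; 245 [1.1, -10.0, -4.2]; 246 [-0.2, -10.1, -2.2]; 247 [10.3, -8.4, -30.7]; 248 [10.2, -8.4, -31.6]; 249 [10
[... 1675 characters left out ...]
5, -40.9]; 257 [10.5, -16.4, -41.7]; 258 [10.2, -16.3, -42.1]; 259 [9.6, -16.4, -41.9]; 260 [9.0, -16.4, -41.6]; 261 [9.4, -16.2, -43.4]; 
[[1306. 1307. 1310. 1309. 1312. 1305. 1313. 1305.]
 [1325. 1316. 1320. 1321. 1316. 1319. 1318. 1321.]
 [1327. 1324. 1330.  132.  133. 1329. 1328. 1332.]
 [1335. 1338.  125.  125.  130. 1336. 1331. 1331.]
 [ 128.  119.  118.  121.  132. 1352. 1342. 1349.]
 [ 113.  112.  113.  121.  131.  141. 1360. 1359.]
 [ 108.  107.  113.  121.  131.  141. 1368. 1364.]
 [ 102.  105.  114.  123.  132.  142. 1375. 1374.]
 [ 104.  107.  113.  122.  131. 1384. 1390. 1383.]
 [ 105.  106.  113.  122.  131. 1395. 1398. 1394.]
 [  80.   79.   80.  121. 1405. 1404. 1410. 1410.]]
```

Request:
carry_out:
  plan:
    - [34, [0, 0, -4], [0, 0, 0]]
    - [34, [0, 0, 0], [0, 0, 0]]
    - [34, [0, 0, 0], [0, 0, 0]]
    - [34, [0, 0, 6], [0, 0, 0]]
    - [34, [0, 0, 6], [0, 0, 0]]
    - [34, [0, 0, 6], [0, 0, 0]]
    - [34, [0, 0, 4], [0, 0, 0]]
    - [34, [0, 0, 3], [0, 0, 0]]
    - [34, [0, 0, 2], [0, 0, 0]]
    - [34, [0, 0, 0], [0, 0, 0]]
    - [34, [0, 0, 0], [0, 0, 0]]

```text
time_s: 16.2
eef_pos: [443.4, -318.9, -25.2]
ee_rot: [0.0, 0.832, 0.554, 0.0]
force: [0.0, -0.2, -0.1]
grip_width: 0.394
```

```bash
python3 - <<'E'
from h import *
from rig import ctrl
s=ctrl.sense(); c=ctrl.capture("wrist"); pickle.dump((s,c),open("w8.pkl","wb"));cv2.imwrite("pics/w8.png",cv2.resize(c["color"][200:380,180:380],None,fx=3,fy=3)); print(s["eef_pos"],s["force"],s["grip_width"]*85.4)
P=cloud(c,s)
for u in (236,238,240,316): print(u,[P[v,u].round(0).tolist() for v in range(244,254,2)])
print(onz(c,[(274,150),(274,200)],8,s))
E
```

```text
[ 443.44514042 -318.86336676  -25.20206458] [ 0.02838615 -0.19298375 -0.14376719] 33.611360365238
236 [[429.0, -302.0, 1.0], [429.0, -303.0, -0.0], [430.0, -302.0, 7.0], [430.0, -302.0, 9.0], [430.0, -303.0, 9.0]]
238 [[430.0, -303.0, 0.0], [430.0, -303.0, 1.0], [431.0, -303.0, 6.0], [431.0, -303.0, 8.0], [431.0, -303.0, 11.0]]
240 [[431.0, -303.0, 1.0], [431.0, -303.0, 2.0], [430.0, -305.0, -0.0], [430.0, -305.0, 2.0], [430.0, -306.0, 2.0]]
316 [[464.0, -316.0, 2.0], [464.0, -318.0, 1.0], [463.0, -316.0, 6.0], [463.0, -316.0, 9.0], [463.0, -316.0, 10.0]]
[[ 462.8600075  -268.49552733    8.        ]
 [ 454.667993   -287.9876589     8.        ]]
```

View pics/w8.png

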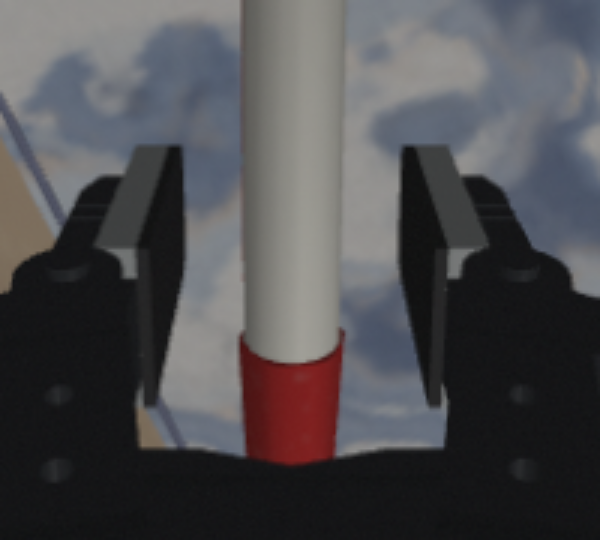

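Request:
carry_out:
  plan:
    - [24, [0, 0, 2], [0, 0, 0]]
    - [20, [0, 0, 0], [0, 0, 0]]
    - [16, [0, 0, 0], [0, 0, 0]]
    - [12, [0, 0, 0], [0, 0, 0]]
    - [8, [0, 0, 0], [0, 0, 0]]
    - [8, [0, 0, 0], [0, 0, 0]]
    - [8, [0, 0, 0], [0, 0, 0]]
  grip_force: 25

```text
time_s: 16.83
eef_pos: [444.3, -320.2, -24.7]
ee_rot: [0.002, 0.832, 0.554, 0.0]
force: [-4.7, 1.8, 21.7]
grip_width: 0.173
```

Request:
carry_out:
  plan:
    - [8, [0, 0, -3], [0, 0, 0]]
    - [8, [0, 0, -3], [0, 0, 0]]
    - [8, [0, 0, -8], [0, 0, 0]]
    - [8, [0, 0, -12], [0, 0, 0]]
    - [8, [0, 0, -14], [0, 0, 0]]
    - [8, [0, 0, 0], [0, 0, 0]]

```text
time_s: 17.33
eef_pos: [444.5, -319.9, 15.8]
ee_rot: [0.002, 0.832, 0.554, 0.0]
force: [-0.9, -0.3, -0.3]
grip_width: 0.173
```

```bash
python3 - <<'E'
from h import *
from rig import ctrl
s=ctrl.sense(); c=ctrl.capture("wrist"); pickle.dump((s,c),open("w9.pkl","wb"));cv2.imwrite("pics/w9.png",c["color"]); print(s["eef_pos"],s["force"],s["grip_width"]*85.4)
c=ctrl.capture("scene"); cv2.imwrite("pics/s9.png",cv2.resize(c["color"][120:280,300:500],None,fx=3.5,fy=3.5,interpolation=2))
E
```

```text
[ 444.53042596 -319.9275922    15.75325629] [-0.88317285 -0.26693714 -0.34608717] 14.804433993966084
```

View pics/w9.png

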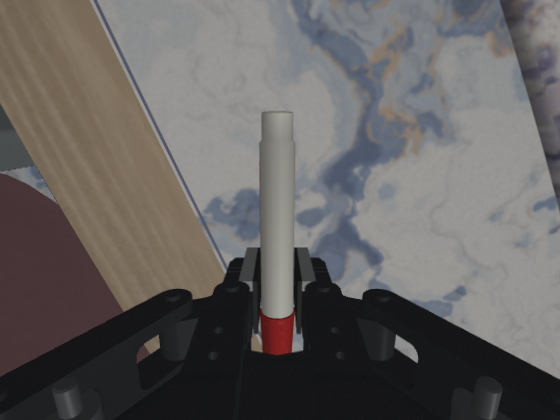

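View pics/s9.png

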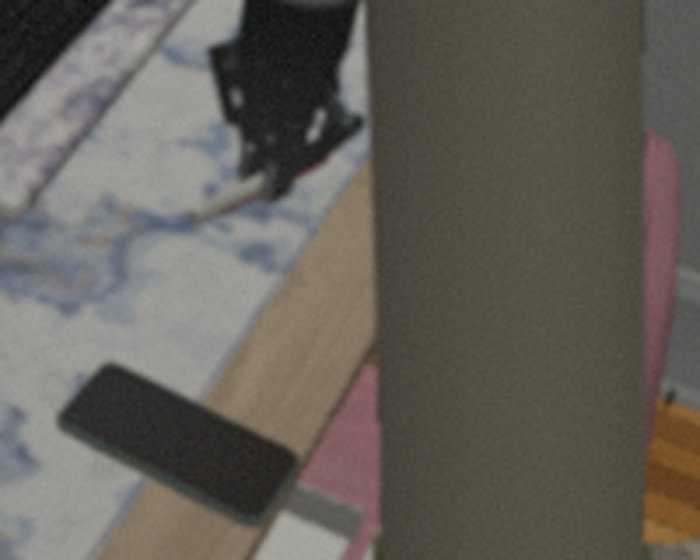

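```bash
python3 - <<'E'
from h import *
s,c=pickle.load(open("w9.pkl","rb"))
P=cloud(c,s);q=s["ee_rot"]; r=R.from_quat([q[1],q[2],q[3],q[0]])
tl=lambda X:r.inv().apply(X-s["eef_pos"]).round(1)
for v in (114,120,130,150,180,210,240,260,290,305,330,345,350): print(v,tl(P[v,277]),c["range_z"][v,277])
for v in (150,200): 
    row=[(u,tl(P[v,u]).tolist()) for u in (262,270,277,285,292)]; print(row)
m=r.as_matrix(); print(m)
E
```

```text
114 [ 68.   -0.3 -40.5] 122.593056
120 [ 65.8  -0.3 -40. ] 123.67172
130 [ 62.1  -0.3 -39.4] 125.13067
150 [ 54.6  -0.3 -41.7] 124.85266
180 [ 42.8  -0.3 -41.1] 128.49405
210 [ 30.4  -0.3 -40.7] 132.11299
240 [ 17.2  -0.3 -40.3] 135.9008
260 [  8.6  -0.3 -41.3] 137.18948
290 [ -5.4  -0.2 -41.5] 140.59544
305 [-13.5  -0.2 -40.4] 143.6764
330 [-25.6  -0.2 -41.5] 145.79453
345 [-34.3  -0.2 -40.6] 148.91466
350 [-36.9  -0.2 -40.8] 149.3456
[(262, [54.3, -6.2, -38.0]), (270, [54.5, -3.0, -40.5]), (277, [54.6, -0.3, -41.7]), (285, [54.3, 2.9, -37.9]), (292, [54.4, 5.6, -38.8])]
[(262, [33.7, -6.5, -37.0]), (270, [34.4, -3.1, -40.2]), (277, [34.6, -0.3, -41.0]), (285, [34.7, 2.9, -41.4]), (292, [33.7, 6.0, -37.2])]
[[ 0.38570691  0.92261597  0.00315347]
 [ 0.92261921 -0.38569638 -0.00347771]
 [-0.00199231  0.00425082 -0.99998898]]
```

```bash
python3 - <<'E'
from h import *
from rig import ctrl
print(rel(ctrl.sense(),[518.5,160.9,70],-.022))
E
```

```text
{'shift_now': array([ 471.6, -116. ,  -57. ]), 'yaw0': np.float64(1.1747), 'turn_units': array([ 1.2000e-02, -2.0000e-03,  1.1428e+01]), 'shift_after_turn': array([  64.3, -481.4,  -56.7])}
```

Request:
carry_out:
  plan:
    - [8, [0, 0, -15], [0, 0, 0]]
    - [8, [0, 0, -20], [0, 0, 0]]
    - [8, [0, 0, -22], [0, 0, 0]]
    - [8, [29.5, -7.25, 0], [0, 0, 0]]
    - [8, [29.5, -7.25, 0], [0, 0, 0]]
    - [8, [29.5, -7.25, 0], [0, 0, 0]]
    - [8, [29.5, -7.25, 0], [0, 0, 0]]
    - [8, [29.5, -7.25, 0], [0, 0, 0]]
    - [8, [29.5, -7.25, 0], [0, 0, 0]]
    - [8, [29.5, -7.25, 0], [0, 0, 0]]
    - [8, [29.5, -7.25, 0], [0, 0, 0]]
    - [8, [29.5, -7.25, 0], [0, 0, 0]]
    - [8, [29.5, -7.25, 0], [0, 0, 0]]
    - [8, [29.5, -7.25, 0], [0, 0, 0]]
    - [8, [29.5, -7.25, 0], [0, 0, 0]]
    - [8, [29.5, -7.25, 0], [0, 0, 0]]
    - [8, [29.5, -7.25, 0], [0, 0, 0]]
    - [8, [29.5, -7.25, 0], [0, 0, 0]]
    - [8, [29.5, -7.25, 0], [0, 0, 0]]

```text
time_s: 19.02
eef_pos: [518.1, 163.0, 69.1]
ee_rot: [-0.0, 0.832, 0.554, -0.001]
force: [0.3, -0.5, -0.6]
grip_width: 0.17
```

Request:
carry_out:
  plan:
    - [8, [0, 0, 0], [0, 0, 0.7]]
    - [8, [0, 0, 0], [0, 0, 0.7]]
    - [8, [0, 0, 0], [0, 0, 0.7]]
    - [8, [0, 0, 0], [0, 0, 0.7]]
    - [8, [0, 0, 0], [0, 0, 0.7]]
    - [8, [0, 0, 0], [0, 0, 0.7]]
    - [8, [0, 0, 0], [0, 0, 0.7]]
    - [8, [0, 0, 0], [0, 0, 0.7]]
    - [8, [0, 0, 0], [0, 0, 0.7]]
    - [8, [0, 0, 0], [0, 0, 0.7]]
    - [8, [0, 0, 0], [0, 0, 0.7]]
    - [8, [0, 0, 0], [0, 0, 0.7]]
    - [8, [0, 0, 0], [0, 0, 0.7]]
    - [8, [0, 0, 0], [0, 0, 0.7]]
    - [8, [0, 0, 0], [0, 0, 0.7]]
    - [8, [0, 0, 0], [0, 0, 0.7]]
    - [8, [0, 0, 0], [0, 0, 0.23]]
    - [8, [0, 0, 0], [0, 0, 0]]
    - [8, [0, 0, 0], [0, 0, 0]]

```text
time_s: 20.6
eef_pos: [518.3, 161.4, 69.4]
ee_rot: [0.0, 1.0, -0.01, -0.0]
force: [-0.4, 1.0, 0.1]
grip_width: 0.175
```

```bash
python3 - <<'E'
from h import *
from rig import ctrl
s=ctrl.sense(); c=ctrl.capture("wrist"); pickle.dump((s,c),open("w10.pkl","wb"));cv2.imwrite("pics/w10.png",c["color"]); print(s["eef_pos"],s["force"],s["grip_width"]*85.4,s["joints"])
print(rel(s,[518.5,160.9,0],-.022))
E
```

```text
[518.2819056  161.40017111  69.42454635] [-0.37765273  0.97132855  0.08210791] 14.934639400946276 [8.59618591e-02 4.96912781e-01 1.61255849e+00 2.73476408e-05
 1.03286039e+00 1.67713645e+00]
{'shift_now': array([ 0.3,  0.5, 69.4]), 'yaw0': np.float64(-0.0204), 'turn_units': array([0.001, 0.007, 0.015]), 'shift_after_turn': array([ 0.2,  0.5, 69.4])}
```

View pics/w10.png

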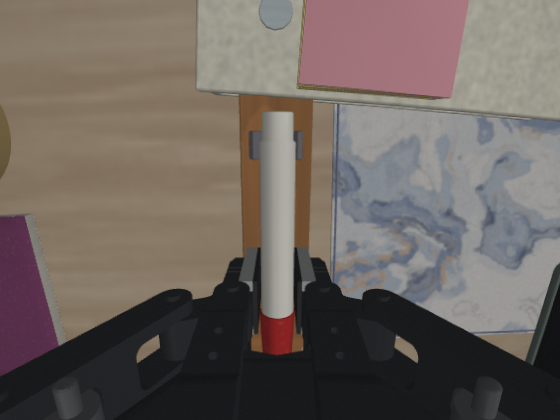

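Request:
carry_out:
  plan:
    - [8, [0.1, 0, 12], [0, 0, 0]]
    - [8, [0, 0, 12], [0, 0, 0]]
    - [8, [0, 0, 12], [0, 0, 0]]
    - [8, [0, 0, 10], [0, 0, 0]]
    - [8, [0, 0, 8], [0, 0, 0]]
    - [8, [0, 0, 6], [0, 0, 0]]
    - [8, [0, 0, 4], [0, 0, 0]]
    - [8, [0, 0, 3], [0, 0, 0]]
    - [8, [0, 0, 2], [0, 0, 0]]
    - [8, [0, 0, 0], [0, 0, 0]]
    - [8, [0, 0, 0], [0, 0, 0]]

```text
time_s: 21.57
eef_pos: [518.8, 161.4, 1.0]
ee_rot: [-0.0, 1.0, -0.011, 0.0]
force: [-0.2, 0.3, 0.5]
grip_width: 0.173
```

```bash
python3 - <<'E'
from h import *
from rig import ctrl
s=ctrl.sense(); c=ctrl.capture("wrist"); pickle.dump((s,c),open("w11.pkl","wb"));cv2.imwrite("pics/w11.png",cv2.resize(c["color"][90:380,180:380],None,fx=2,fy=2)); print(s["eef_pos"],s["force"],s["grip_width"]*85.4)
c=ctrl.capture("scene"); cv2.imwrite("pics/s11.png",cv2.resize(c["color"][180:320,140:340],None,fx=3.5,fy=3.5,interpolation=2))
E
```

```text
[518.77468996 161.44540071   1.04410914] [-0.18277847  0.30322739  0.50969903] 14.749502264026546
```

View pics/w11.png

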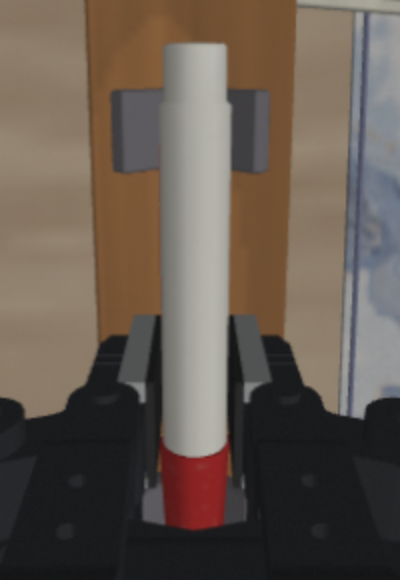

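View pics/s11.png

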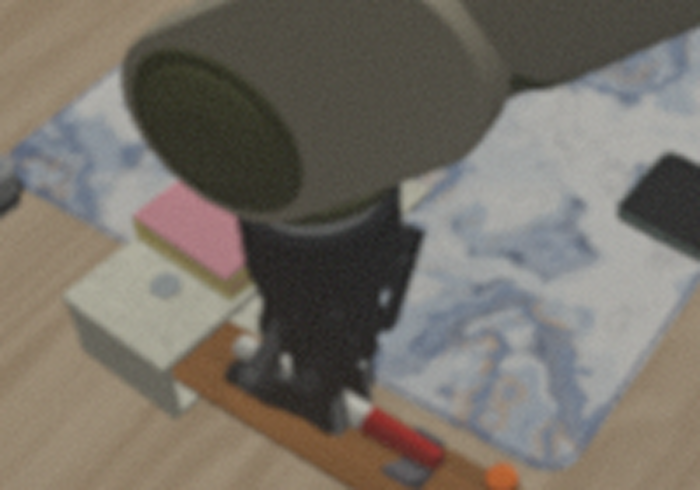

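Request:
carry_out:
  plan:
    - [8, [0, -0.7, 2], [0, 0, 0]]
    - [8, [0, 0, 1.5], [0, 0, 0]]
    - [8, [0, 0, 1], [0, 0, 0]]
    - [8, [0, 0, 0], [0, 0, 0]]
    - [8, [0, 0, 0], [0, 0, 0]]

```text
time_s: 22.08
eef_pos: [518.6, 162.1, -3.8]
ee_rot: [0.0, 1.0, -0.011, -0.0]
force: [-0.7, -0.3, 0.8]
grip_width: 0.17
```

Request:
carry_out:
  plan:
    - [8, [0, 0, 1], [0, 0, 0]]
    - [8, [0, 0, 0], [0, 0, 0]]
    - [8, [0, 0, 0], [0, 0, 0]]

```text
time_s: 22.33
eef_pos: [518.7, 162.2, -4.6]
ee_rot: [-0.0, 1.0, -0.011, 0.0]
force: [0.2, 1.3, 0.2]
grip_width: 0.173
```

Request:
carry_out:
  plan:
    - [8, [0, 0, 1], [0, 0, 0]]
    - [8, [0, 0, 0], [0, 0, 0]]
    - [8, [0, 0, 0], [0, 0, 0]]

```text
time_s: 22.58
eef_pos: [518.9, 162.3, -5.1]
ee_rot: [-0.0, 1.0, -0.011, 0.0]
force: [-2.8, -0.3, 6.7]
grip_width: 0.17
```

Request:
carry_out:
  plan:
    - [8, [0, 0, 0.5], [0, 0, 0]]
    - [8, [0, 0, 0], [0, 0, 0]]
    - [8, [0, 0, 0], [0, 0, 0]]
    - [8, [0, 0, 0], [0, 0, 0]]
    - [8, [0, 0, 0], [0, 0, 0]]
    - [8, [0, 0, 0], [0, 0, 0]]

```text
time_s: 23.08
eef_pos: [518.9, 162.3, -5.2]
ee_rot: [-0.0, 1.0, -0.011, 0.0]
force: [-3.6, 0.4, 11.4]
grip_width: 0.173
```

```bash
python3 - <<'E'
from h import *
from rig import ctrl
s=ctrl.sense(); c=ctrl.capture("wrist"); pickle.dump((s,c),open("w12.pkl","wb"));cv2.imwrite("pics/w12.png",cv2.resize(c["color"][90:380,180:380],None,fx=2,fy=2)); print(s["eef_pos"],s["force"],s["wrist_torque"],s["grip_width"]*85.4)
P=cloud(c,s)
for v in (120,150,180,210,240,270,290): print(v,P[v,277].round(1))
for u in range(235,320,6): print(u,P[145,u].round(1).tolist(),end=" ")
c=ctrl.capture("scene"); cv2.imwrite("pics/s12.png",cv2.resize(c["color"][180:320,140:340],None,fx=3.5,fy=3.5,interpolation=2))
E
```

```text
[518.93106429 162.29531863  -5.16640053] [-3.58880614  0.38263034 11.42120821] [0.01571891 0.56016941 0.02350078] 14.769031066522611
120 [585.  160.   35.2]
150 [573.7 160.2  36.2]
180 [561.8 160.5  35.1]
210 [549.5 160.7  35.4]
240 [536.7 161.   35.8]
270 [523.5 161.3  36.9]
290 [513.6 161.5  36. ]
235 [575.5, 177.5, 27.1] 241 [575.6, 174.7, 30.2] 247 [575.5, 172.5, 28.3] 253 [575.3, 170.2, 26.0] 259 [575.5, 167.4, 31.1] 265 [575.7, 164.8, 35.4] 271 [575.7, 162.5, 36.2] 277 [575.7, 160.2, 37.0] 283 [575.5, 157.8, 34.9] 289 [575.4, 155.4, 33.7] 295 [574.7, 152.5, 23.6] 301 [574.8, 150.1, 25.4] 307 [575.0, 147.9, 28.8] 313 [574.9, 145.5, 29.2] 319 [573.7, 140.6, 9.8]
```

View pics/w12.png

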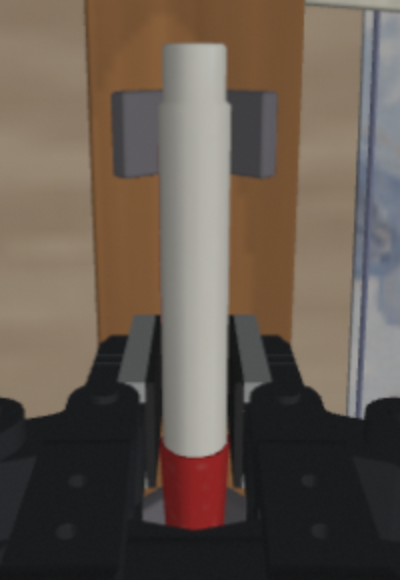

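View pics/s12.png

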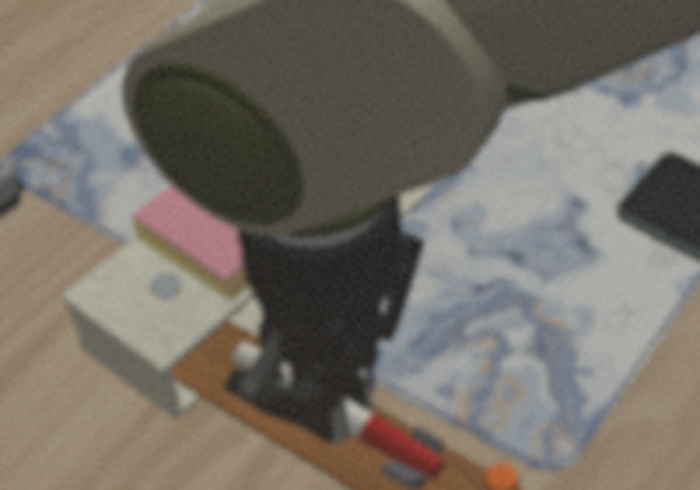

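Request:
carry_out:
  plan:
    - [8, [0, 0, -0.5], [0, 0, 0]]
    - [8, [0, 0, 0], [0, 0, 0]]
    - [8, [0, 0, 0], [0, 0, 0]]
    - [8, [0, 0, 0], [0, 0, 0]]
    - [16, [0, 0, 0], [0, 0, 0]]
    - [20, [0, 0, 0], [0, 0, 0]]
    - [24, [0, 0, 0], [0, 0, 0]]
    - [30, [0, 0, 0], [0, 0, 0]]
    - [30, [0, 0, 0], [0, 0, 0]]
    - [30, [0, 0, 0], [0, 0, 0]]
    - [30, [0, 0, 0], [0, 0, 0]]

```text
time_s: 24.1
eef_pos: [518.6, 162.1, -5.8]
ee_rot: [0.0, 1.0, -0.011, -0.0]
force: [0.4, -0.0, -0.1]
grip_width: 0.351
```

Request:
carry_out:
  plan:
    - [30, [0, 0, -5], [0, 0, 0]]
    - [30, [0, 0, -12], [0, 0, 0]]
    - [30, [0, 0, -20], [0, 0, 0]]
    - [30, [0, 0, -25], [0, 0, 0]]
    - [30, [0, 0, -25], [0, 0, 0]]
    - [30, [0, 0, 0], [0, 0, 0]]
    - [30, [0, 0, 0], [0, 0, 0]]

```text
time_s: 24.68
eef_pos: [519.3, 162.2, 82.6]
ee_rot: [-0.0, 1.0, -0.011, 0.001]
force: [0.3, 0.3, -0.3]
grip_width: 0.35
```

```bash
python3 - <<'E'
from h import *
from rig import ctrl
s=ctrl.sense(); c=ctrl.capture("wrist"); pickle.dump((s,c),open("w13.pkl","wb"));cv2.imwrite("pics/w13.png",c["color"]); print(s["eef_pos"],s["force"],s["grip_width"]*85.4)
c=ctrl.capture("scene"); cv2.imwrite("pics/s13.png",cv2.resize(c["color"][180:320,140:340],None,fx=3.5,fy=3.5,interpolation=2))
print(rel(s,[416,163,100],-.022))
E
```

```text
[519.2552524  162.20195663  82.61843611] [ 0.27428544  0.33202405 -0.33067532] 29.909879343849
{'shift_now': array([-103.2,    1.5,  -17.7]), 'yaw0': np.float64(-0.0222), 'turn_units': array([-0.003, -0.027, -0.002]), 'shift_after_turn': array([-103.2,    1.5,  -17.4])}
```

View pics/w13.png

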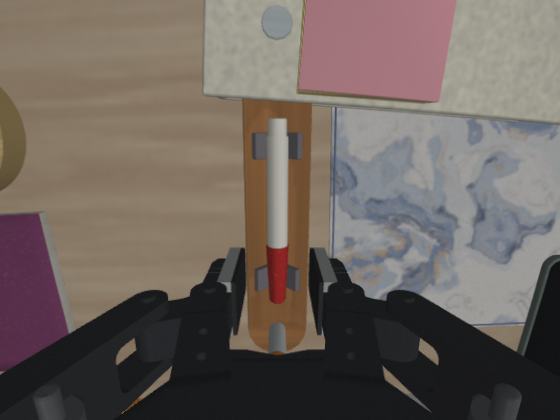

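View pics/s13.png

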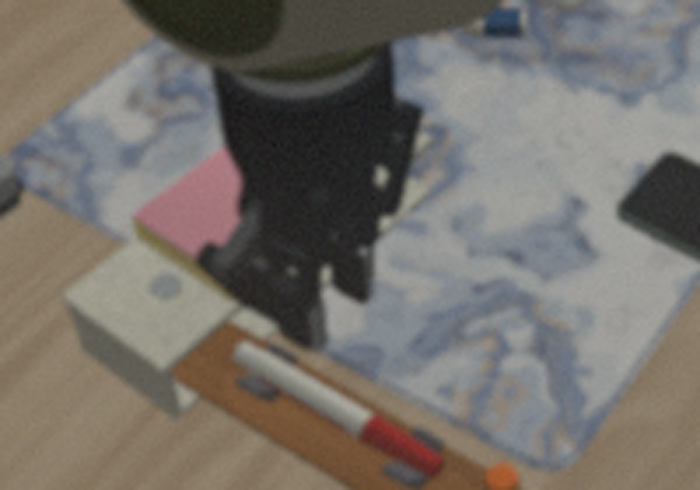

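Request:
carry_out:
  plan:
    - [30, [-13, 0, -3], [0, 0, 0]]
    - [30, [-13, 0, -3], [0, 0, 0]]
    - [30, [-13, 0, 0], [0, 0, 0]]
    - [30, [-13, 0, 0], [0, 0, 0]]
    - [30, [-13, 0, 0], [0, 0, 0]]
    - [30, [-13, 0, 0], [0, 0, 0]]
    - [30, [-13, 0, 0], [0, 0, 0]]
    - [30, [-12, 0, 0], [0, 0, 0]]
    - [30, [0, 0, 0], [0, 0, 0]]
    - [30, [0, 0, 0], [0, 0, 0]]

```text
time_s: 25.62
eef_pos: [415.5, 164.4, 86.8]
ee_rot: [0.0, 1.0, -0.011, -0.0]
force: [0.0, 0.5, 0.8]
grip_width: 0.354
```

```bash
python3 - <<'E'
from h import *
s,c=pickle.load(open("w13.pkl","rb"))
e=onz(c,[(277,119),(278,303)],28,s); print(e.round(1),e.mean(0))
from rig import ctrl
s=ctrl.sense(); c=ctrl.capture("wrist"); pickle.dump((s,c),open("w14.pkl","wb"));cv2.imwrite("pics/w14.png",c["color"]); print(s["eef_pos"])
E
```

```text
[[587.4 159.8  28. ]
 [450.5 162.   28. ]] [518.95264453 160.86761512  28.        ]
[415.47050713 164.39377815  86.8332327 ]
```

View pics/w14.png

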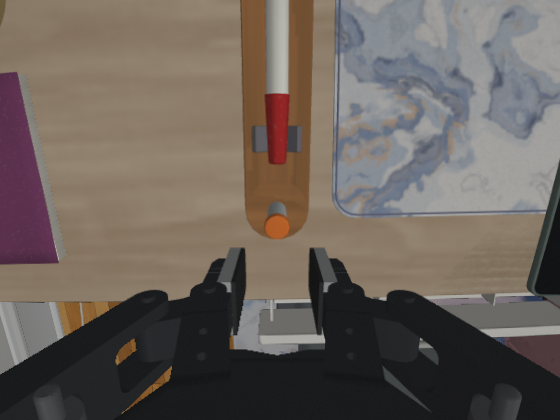

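```bash
python3 - <<'E'
from h import *
s,c=pickle.load(open("w14.pkl","rb"))
k=onz(c,[(277,227)],55,s)[0]; p=np.array([640,158.6]); d=k[:2]-p
print(k,np.linalg.norm(d),np.arctan2(-d[0],-d[1])-.088, np.arctan2(-d[1],-d[0]))
print(rel(s,[k[0],k[1],-3],np.arctan2(-d[1],-d[0])))
E
```

```text
[415.50960126 163.43366062  55.        ] 224.54243117923482 1.5043247033749427 -0.02152837658004609
{'shift_now': array([ 0.1,  0.9, 89.8]), 'yaw0': np.float64(-0.0222), 'turn_units': array([ 0.001,  0.009, -0.006]), 'shift_after_turn': array([ 0.1,  1. , 89.8])}
```

Request:
carry_out:
  plan:
    - [30, [0, 0.7, 14], [0, 0, 0]]
    - [30, [0, 0, 14], [0, 0, 0]]
    - [30, [0, 0, 14], [0, 0, 0]]
    - [30, [0, 0, 14], [0, 0, 0]]
    - [30, [0, 0, 12], [0, 0, 0]]
    - [30, [0, 0, 10], [0, 0, 0]]
    - [30, [0, 0, 8], [0, 0, 0]]
    - [30, [0, 0, 4], [0, 0, 0]]
    - [24, [0, 0, 0], [0, 0, 0]]
    - [24, [0, 0, 0], [0, 0, 0]]
    - [24, [0, 0, 0], [0, 0, 0]]

```text
time_s: 26.58
eef_pos: [416.1, 163.7, -2.2]
ee_rot: [-0.0, 1.0, -0.011, 0.0]
force: [-0.2, -0.8, -1.0]
grip_width: 0.278
```

Request:
carry_out:
  plan:
    - [24, [0, 1.18, 0], [0, 0, -0.05]]
    - [24, [0, 1.18, 0], [0, 0, -0.05]]
    - [24, [0, 1.18, 0], [0, 0, -0.05]]
    - [24, [0, 1.18, 0], [0, 0, -0.05]]
    - [24, [0, 1.18, 0], [0, 0, -0.05]]
    - [24, [0, 1.18, 0], [0, 0, -0.05]]
    - [24, [0.03, 2.36, 0], [0, 0, -0.1]]
    - [24, [0.03, 2.36, 0], [0, 0, -0.1]]
    - [24, [0.06, 4.71, 0], [0, 0, -0.2]]
    - [24, [0.06, 4.71, 0], [0, 0, -0.2]]
    - [24, [0.11, 7.07, 0], [0, 0, -0.3]]
    - [24, [0.11, 7.07, 0], [0, 0, -0.3]]
    - [24, [0.11, 7.07, 0], [0, 0, -0.3]]
    - [24, [0.06, 4.71, 0], [0, 0, -0.2]]
    - [24, [0.03, 2.36, 0], [0, 0, -0.1]]
    - [24, [0, 0, 0], [0, 0, 0]]

```text
time_s: 27.92
eef_pos: [420.0, 114.1, -2.7]
ee_rot: [0.0, 0.995, 0.099, -0.0]
force: [0.0, 0.6, 0.1]
grip_width: 0.282
```

```bash
python3 - <<'E'
from h import *
from rig import ctrl
s=ctrl.sense(); p=np.array([640,158.6]); d=s["eef_pos"][:2]-p
print(s["eef_pos"],np.linalg.norm(d),"theta",np.arctan2(-d[0],-d[1])-.088,s["force"],rel(s,s["eef_pos"],0)["yaw0"],np.arctan2(-d[1],-d[0]))
c=ctrl.capture("wrist"); cv2.imwrite("pics/w15.png",c["color"])
E
```

```text
[420.03134396 114.0609183   -2.72754707] 224.4324830337443 theta 1.2830180429452511 [0.04751063 0.55429491 0.14473382] 0.1975 0.19977828384964533
```

View pics/w15.png

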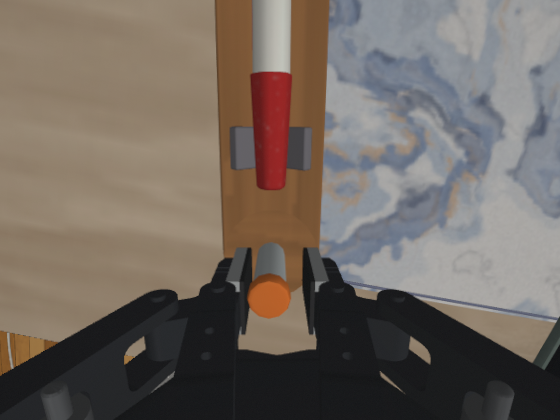

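Request:
carry_out:
  plan:
    - [24, [0.03, 2.36, 0], [0, 0, -0.1]]
    - [24, [0.06, 4.71, 0], [0, 0, -0.2]]
    - [24, [0.11, 7.07, 0], [0, 0, -0.3]]
    - [24, [0.11, 7.07, 0], [0, 0, -0.3]]
    - [24, [0.11, 7.07, 0], [0, 0, -0.3]]
    - [24, [0.11, 7.07, 0], [0, 0, -0.3]]
    - [24, [0.11, 7.07, 0], [0, 0, -0.3]]
    - [24, [0.11, 7.07, 0], [0, 0, -0.3]]
    - [24, [0.11, 7.07, 0], [0, 0, -0.3]]
    - [24, [0.11, 7.07, 0], [0, 0, -0.3]]
    - [24, [0.11, 7.07, 0], [0, 0, -0.3]]
    - [24, [0.11, 7.07, 0], [0, 0, -0.3]]
    - [24, [0.11, 7.07, 0], [0, 0, -0.3]]
    - [24, [0.11, 7.07, 0], [0, 0, -0.3]]
    - [24, [0.11, 7.07, 0], [0, 0, -0.3]]
    - [24, [0.11, 7.07, 0], [0, 0, -0.3]]
    - [24, [0.11, 7.07, 0], [0, 0, -0.3]]
    - [24, [0.11, 7.07, 0], [0, 0, -0.3]]
    - [24, [0.11, 7.07, 0], [0, 0, -0.3]]
    - [24, [0.06, 4.71, 0], [0, 0, -0.2]]

```text
time_s: 29.63
eef_pos: [481.5, -0.5, -2.8]
ee_rot: [-0.0, 0.924, 0.383, -0.0]
force: [-1.2, 0.3, -0.1]
grip_width: 0.281
```

```bash
python3 - <<'E'
from h import *
from rig import ctrl
s=ctrl.sense(); p=np.array([640,158.6]); d=s["eef_pos"][:2]-p
print(s["eef_pos"],np.linalg.norm(d),"theta",np.arctan2(-d[0],-d[1])-.088,s["force"],rel(s,s["eef_pos"],0)["yaw0"],np.arctan2(-d[1],-d[0]))
c=ctrl.capture("wrist"); cv2.imwrite("pics/w16.png",c["color"])
E
```

```text
[ 4.81537003e+02 -4.76722304e-01 -2.80087060e+00] 224.53490809794852 theta 0.6954654140836602 [-1.15359959  0.26105664 -0.06869398] 0.786 0.7873309127112363
```

View pics/w16.png

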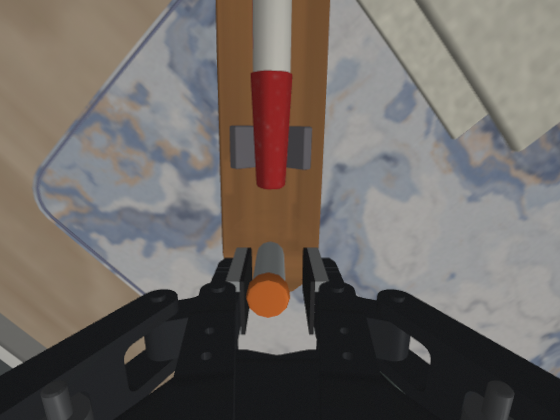

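Request:
carry_out:
  plan:
    - [24, [0.06, 4.71, 0], [0, 0, -0.2]]
    - [24, [0.11, 7.07, 0], [0, 0, -0.3]]
    - [24, [0.11, 7.07, 0], [0, 0, -0.3]]
    - [24, [0.11, 7.07, 0], [0, 0, -0.3]]
    - [24, [0.11, 7.07, 0], [0, 0, -0.3]]
    - [24, [0.11, 7.07, 0], [0, 0, -0.3]]
    - [24, [0.11, 7.07, 0], [0, 0, -0.3]]
    - [24, [0.11, 7.07, 0], [0, 0, -0.3]]
    - [24, [0.11, 7.07, 0], [0, 0, -0.3]]
    - [24, [0.11, 7.07, 0], [0, 0, -0.3]]
    - [24, [0.11, 7.07, 0], [0, 0, -0.3]]
    - [24, [0.11, 7.07, 0], [0, 0, -0.3]]
    - [24, [0.11, 7.07, 0], [0, 0, -0.3]]
    - [24, [0.11, 7.07, 0], [0, 0, -0.3]]
    - [24, [0.11, 7.07, 0], [0, 0, -0.3]]
    - [24, [0.11, 7.07, 0], [0, 0, -0.3]]
    - [24, [0.11, 7.07, 0], [0, 0, -0.3]]
    - [24, [0.06, 4.71, 0], [0, 0, -0.2]]
    - [24, [0.03, 2.36, 0], [0, 0, -0.1]]
    - [24, [0, 0, 0], [0, 0, 0]]

```text
time_s: 31.35
eef_pos: [589.2, -60.3, -2.8]
ee_rot: [-0.0, 0.784, 0.621, -0.0]
force: [-0.4, 0.1, 0.4]
grip_width: 0.279
```

```bash
python3 - <<'E'
from h import *
from rig import ctrl
s=ctrl.sense(); p=np.array([640,158.6]); d=s["eef_pos"][:2]-p
print(s["eef_pos"],np.linalg.norm(d),"theta",np.arctan2(-d[0],-d[1])-.088,s["force"],rel(s,s["eef_pos"],0)["yaw0"],np.arctan2(-d[1],-d[0]))
c=ctrl.capture("wrist"); cv2.imwrite("pics/w17.png",c["color"])
E
```

```text
[589.16687278 -60.25721046  -2.84782883] 224.6830776726245 theta 0.1402196374762063 [-0.39842582  0.08528081  0.44579411] 1.3392 1.3425766893186903
```

View pics/w17.png

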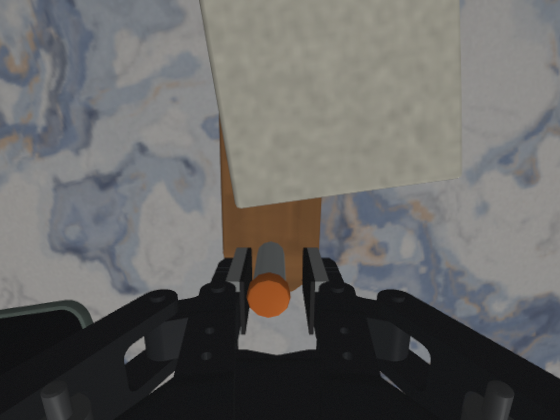

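Request:
carry_out:
  plan:
    - [24, [0.03, 2.36, 0], [0, 0, -0.1]]
    - [24, [0.03, 2.36, 0], [0, 0, -0.1]]
    - [24, [0.03, 2.36, 0], [0, 0, -0.1]]
    - [24, [0.03, 2.36, 0], [0, 0, -0.1]]
    - [24, [0.03, 2.36, 0], [0, 0, -0.1]]
    - [24, [0.03, 2.36, 0], [0, 0, -0.1]]
    - [24, [0.03, 2.36, 0], [0, 0, -0.1]]
    - [24, [0.03, 2.36, 0], [0, 0, -0.1]]
    - [24, [0.03, 2.36, 0], [0, 0, -0.1]]
    - [24, [0.03, 2.36, 0], [0, 0, -0.1]]
    - [24, [0.03, 2.36, 0], [0, 0, -0.1]]
    - [24, [0.03, 2.36, 0], [0, 0, -0.1]]
    - [24, [0, 0, 0], [0, 0, 0]]

```text
time_s: 32.48
eef_pos: [617.5, -65.0, -2.6]
ee_rot: [0.0, 0.743, 0.669, 0.0]
force: [-1.1, -0.3, -0.5]
grip_width: 0.282
```

Request:
carry_out:
  plan:
    - [24, [0, 1.2, 0], [0, 0, -0.05]]
    - [24, [0, 1.2, 0], [0, 0, -0.05]]
    - [24, [0, 1.2, 0], [0, 0, -0.05]]
    - [24, [0, 0, 0], [0, 0, 0]]
    - [24, [0, 0, 0], [0, 0, 0]]

```text
time_s: 32.9
eef_pos: [620.7, -65.3, -2.6]
ee_rot: [0.0, 0.738, 0.674, 0.0]
force: [0.6, -0.3, -0.2]
grip_width: 0.281
```

Request:
carry_out:
  plan:
    - [24, [0, 1.2, 0], [0, 0, -0.05]]
    - [24, [0, 1.2, 0], [0, 0, -0.05]]
    - [24, [0, 1.2, 0], [0, 0, -0.05]]
    - [24, [0, 0, 0], [0, 0, 0]]
    - [24, [0, 0, 0], [0, 0, 0]]

```text
time_s: 33.32
eef_pos: [624.2, -65.5, -2.7]
ee_rot: [-0.0, 0.733, 0.68, -0.0]
force: [-0.4, 0.1, 0.7]
grip_width: 0.282
```

```bash
python3 - <<'E'
from h import *
from rig import ctrl
s=ctrl.sense(); p=np.array([640,158.6]); d=s["eef_pos"][:2]-p
print(s["eef_pos"],np.linalg.norm(d),"theta",np.arctan2(-d[0],-d[1])-.088,s["force"],rel(s,s["eef_pos"],0)["yaw0"],np.arctan2(-d[1],-d[0]))
E
```

```text
[624.16207954 -65.52291296  -2.74017377] 224.68181910667352 theta -0.017451051622130176 [-0.39296923  0.12607298  0.68703016] 1.4962 1.5002473784170267
```

Request:
carry_out:
  plan:
    - [24, [0, 1.2, 0], [0, 0, -0.05]]
    - [24, [0, 1.2, 0], [0, 0, -0.05]]
    - [24, [0, 0, 0], [0, 0, 0]]
    - [24, [0, 0, 0], [0, 0, 0]]

```text
time_s: 33.65
eef_pos: [624.4, -65.4, -3.0]
ee_rot: [-0.002, 0.729, 0.684, -0.002]
force: [-11.8, 0.6, 6.5]
grip_width: 0.282
```

Stop felt (−11.8 N). Back off, open, and lift.

Request:
carry_out:
  plan:
    - [24, [0, -2.5, 0], [0, 0, 0]]
    - [24, [0, -3, 0], [0, 0, 0]]
    - [30, [0, 0, 0], [0, 0, 0]]
    - [30, [0, 0, 0], [0, 0, 0]]
    - [30, [0, 0, 0], [0, 0, 0]]
    - [30, [0, 0, -8], [0, 0, 0]]
    - [30, [0, 0, -15], [0, 0, 0]]
    - [30, [0, 0, -25], [0, 0, 0]]
    - [30, [0, 0, -30], [0, 0, 0]]
    - [30, [0, 0, -30], [0, 0, 0]]
    - [30, [0, 0, -25], [0, 0, 0]]
    - [30, [0, 0, 0], [0, 0, 0]]
    - [30, [0, 0, 0], [0, 0, 0]]

```text
time_s: 34.73
eef_pos: [621.7, -65.5, 132.0]
ee_rot: [0.001, 0.729, 0.684, 0.001]
force: [-0.7, 0.1, -0.4]
grip_width: 0.351
```

```bash
python3 - <<'E'
from h import *
from rig import ctrl
s=ctrl.sense(); c=ctrl.capture("wrist"); pickle.dump((s,c),open("w18.pkl","wb")); cv2.imwrite("pics/w18.png",c["color"]); print(s["eef_pos"],s["force"])
c=ctrl.capture("scene"); cv2.imwrite("pics/s18.png",cv2.resize(c["color"][150:320,120:340],None,fx=3.5,fy=3.5,interpolation=2))
E
```

```text
[621.69197539 -65.50486824 132.01844339] [-0.72521384  0.09254754 -0.43289346]
```

View pics/w18.png

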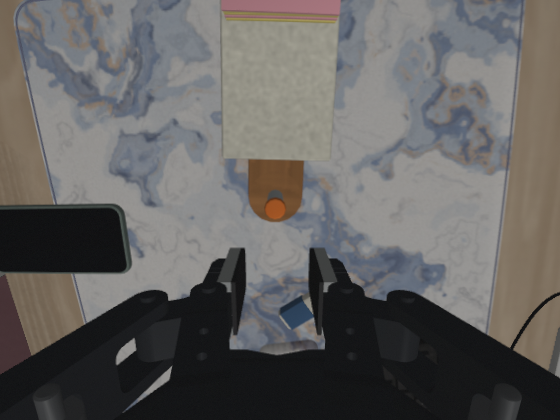

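View pics/s18.png

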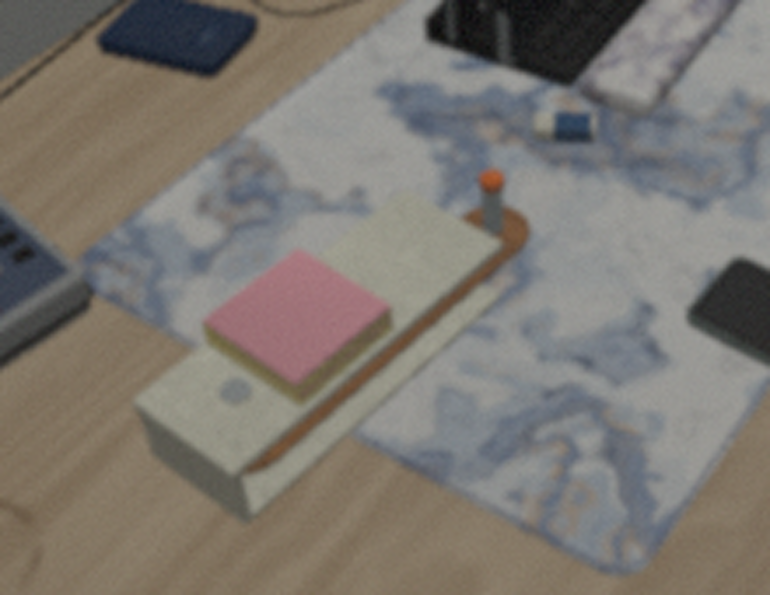

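Request:
carry_out:
  plan:
    - [30, [-13, -12, 0], [0, 0, 0]]
    - [30, [-13, -12, 0], [0, 0, 0]]
    - [30, [-13, -12, 0], [0, 0, 0]]
    - [30, [-13, -12, 0], [0, 0, 0]]
    - [30, [-13, -12, 0], [0, 0, 0]]
    - [30, [0, 0, 0], [0, 0.9, 0]]
    - [30, [0, 0, 0], [0, 0.9, 0]]
    - [30, [0, 0, 0], [0, 0.9, 0]]
    - [30, [0, 0, 0], [0, 0.9, 0]]
    - [30, [0, 0, 0], [0, 0.9, 0]]
    - [30, [0, 0, 0], [0, 0.9, 0]]
    - [30, [0, 0, 0], [0, 0, 0]]
    - [30, [0, 0, 0], [0, 0, 0]]

```text
time_s: 35.92
eef_pos: [556.4, -126.9, 128.7]
ee_rot: [-0.191, 0.701, 0.656, 0.202]
force: [-0.3, 0.6, -0.3]
grip_width: 0.35
```

```bash
python3 - <<'E'
from h import *
from rig import ctrl
s=ctrl.sense(); c=ctrl.capture("wrist"); pickle.dump((s,c),open("w19.pkl","wb")); cv2.imwrite("pics/w19.png",c["color"]); print(s["eef_pos"],s["force"],T(c,s)[:3,3],s["joints"])
s0,c0=pickle.load(open("w18.pkl","rb")); k=onz(c0,[(275.5,209.5)],55,s0)[0]; p=np.array([640,158.6]); d=k[:2]-p; print("knob",k,"theta",np.arctan2(-d[0],-d[1])-.088)
E
```

```text
[ 556.44701675 -126.85463499  128.7307563 ] [-0.28010754  0.64091369 -0.26191437] [ 554.00634399 -162.28062502  305.96995265] [-0.6587389   0.614698    1.36644657  0.45917338  1.50983499 -0.70296412]
knob [620.20282324 -65.62758555  55.        ] theta 6.220187603618588e-05
```

View pics/w19.png

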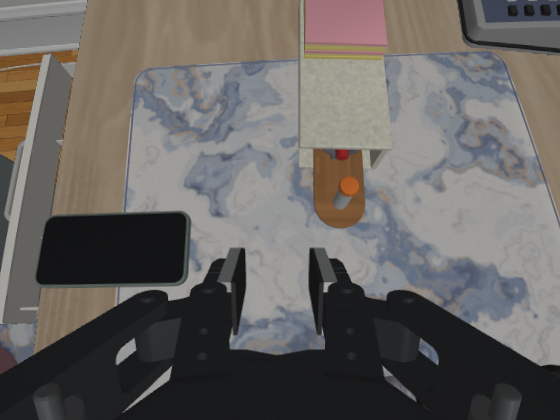

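```bash
python3 - <<'E'
from h import *
s,c=pickle.load(open("w19.pkl","rb"))
cv2.imwrite("pics/w19c.png",cv2.convertScaleAbs(cv2.resize(c["color"][130:240,290:400],None,fx=5,fy=5,interpolation=2),alpha=1.6))
p=np.array([640,158.6]); u=np.array([-np.sin(.088),-np.cos(.088)])
E_=np.r_[p+188*u,28]; print("cap end expected px",proj(c,[E_,E_+[0,0,8],E_-[0,0,8]],s))
E
```

```text
cap end expected px [[341.70006027 159.73320769]
 [343.31366982 155.85302976]
 [340.16334001 163.42709941]]
```

View pics/w19c.png

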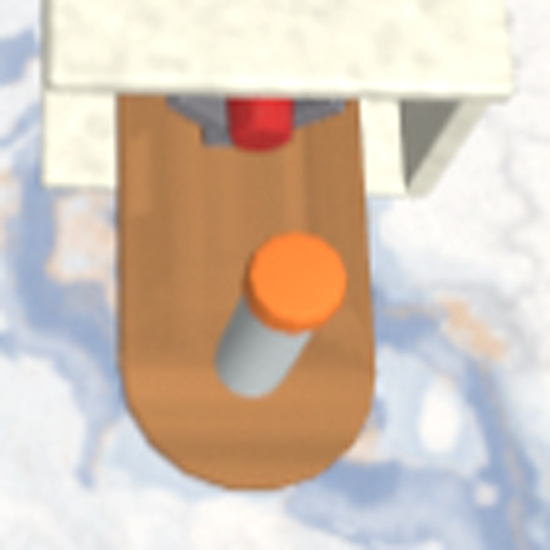

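```bash
python3 - <<'E'
from rig import ctrl
print(ctrl.finish_job())
E
```

```text
the job is handed in; nothing more can be done
None
```

The marker is put away and the job is handed in, at about 36 s of the 72 s allowed; no verdict was reported.

**What I did:** I swung the tray out to about 1.50 rad by its post. I laid the marker in both V rests, with about 11 N of contact force while the fingers still held it, then let go. I swung the tray back in until I felt the stop (about 12 N) and lifted clear.

**Last checks:**
- **Tray:** the post position gives a tray angle of about 0.00 rad.
- **Marker:** the last wrist picture shows the red cap end centred in the rest nearer the post, within 2–3 mm of where I expected it. The rest of the marker is hidden under the shelf. It was clearly in both rests when I let go, and its cap end was still in place with the tray half in.
- **Robot:** it is clear of everything, with the wrist force near zero.
- **Eraser, phone and sticky notes:** they look unmoved in the pictures. I did not measure them again.

**What disagreed:** the real fingertips sit about 30 mm behind the reported tool point. Because of this the first two attempts closed above the marker, without moving it noticeably. I measured the offset from the wrist camera's depth readings and allowed for it afterwards. In the third attempt, the one that held, closing the fingers gave a brief upward force of about 22 N.

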